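# Load the dry-block calibrator

### The job

Load the dry-block calibrator: push every probe from the rack into a well of its own until it bottoms with its mark ring level with the block's top face; two wells, which look like the rest, hold spacers that leave a probe standing too high, so move any such probe to another well. Then hook the cover's open rear edge under the two lips at a tilt, swing it down until it lies flat on all four posts and let go, and last of all press the start button right down. Leave the other things on the bench alone.

Things in the scene. Friction and masses are not known exactly. Their poses are not given: they have to be found in the camera images.
- unit: dry-block calibrator: white housing fixed to the bench, x from -145 to +100 mm, 260 mm in y, flat top face at z = 90 mm with an aluminium well block. Origin: at bench height under the centre of the well block; x points to the side with the hook lips, z up. Four posts for the cover at y = +/-115 mm, tops at z = 148 mm, the front two 14 mm square at x = -78 mm.
- well0 (a point): mouth centre of the well at x = -27, y = -56 mm of the unit, level with the top face. Six such wells, 19 mm across, bevelled mouth. Four are 60 mm deep; two, different ones each time, hold a spacer and are 42 mm deep, so that a probe's mark ends 18 mm above the face.
- well1 (a point): mouth centre of the well at x = -27, y = 0 mm of the unit, level with the top face. Six such wells, 19 mm across, bevelled mouth. Four are 60 mm deep; two, different ones each time, hold a spacer and are 42 mm deep, so that a probe's mark ends 18 mm above the face.
- well2 (a point): mouth centre of the well at x = -27, y = 56 mm of the unit, level with the top face. Six such wells, 19 mm across, bevelled mouth. Four are 60 mm deep; two, different ones each time, hold a spacer and are 42 mm deep, so that a probe's mark ends 18 mm above the face.
- well3 (a point): mouth centre of the well at x = 27, y = -56 mm of the unit, level with the top face. Six such wells, 19 mm across, bevelled mouth. Four are 60 mm deep; two, different ones each time, hold a spacer and are 42 mm deep, so that a probe's mark ends 18 mm above the face.
- well4 (a point): mouth centre of the well at x = 27, y = 0 mm of the unit, level with the top face. Six such wells, 19 mm across, bevelled mouth. Four are 60 mm deep; two, different ones each time, hold a spacer and are 42 mm deep, so that a probe's mark ends 18 mm above the face.
- well5 (a point): mouth centre of the well at x = 27, y = 56 mm of the unit, level with the top face. Six such wells, 19 mm across, bevelled mouth. Four are 60 mm deep; two, different ones each time, hold a spacer and are 42 mm deep, so that a probe's mark ends 18 mm above the face.
- slot (a point): middle of the line joining the inner ends of the two hook slots, at their floor (unit x = 86, y = 0, z = 148 mm). Each slot, over a rear post at y = +/-115 mm, is 14 mm high, 14 mm wide in y, open towards -x and roofed by a lip from x = 68 to 93 mm, z = 162 to 168 mm; its back wall is at x = 86 mm.
- start (a joint): round push button, 28 mm cap on a black 44 mm base, on the unit's top face at x = -122, y = 0 mm of the unit's frame, cap top 22 mm above the face (see start_top). Value: travel pressed in, 0 to 0.006 m; it springs back. Fully down takes 5 N.
- start_top (a point): centre of the top of the start button's cap, moves with it.
- rack: white rack fixed to the bench, 210 mm (x) by 60 mm (y) by 100 mm high, with four 19 mm holes 50 mm deep (their floor at 50 mm above the bench) in a row at x = -75, -25, +25, +75 mm, y = 0. Origin: centre of its underside.
- cover: grey cover, 0.4 kg, right way up on the bench; may get knocked. Origin: centre line, bottom plane of its skirts. 6 mm plate (z = 20 to 26, x = -94 to +83, y +/-133 mm), skirts down to z = 0 at the front (inner face x = -89) and sides (inner faces y = +/-128, ending at x = 46 mm). Fitted: origin at the unit's x, y and yaw, z = 128 mm, plate on the posts, skirts outside them.
- cover_rib (a point): middle of the top of the cover's grip, a black upright rib 14 mm thick (x), 70 mm long (y) and 30 mm high, on the plate (cover frame x = -5.5, y = 0, z from 26 to 56 mm).
- cover_edge (a point): middle of the lower corner of the cover's rear edge (cover frame x = 83, y = 0, z = 20 mm). This edge has no skirt and goes into the slots at 0.2 to 0.25 rad tilt, rear edge lowest; a level cover cannot slide in, as its front skirt meets the front posts. Fitted play: about 4 mm in front, 3 mm behind.
- probe0: steel probe, 0.13 kg, upright in the rack at the start, 110 mm long: rod 16 mm across with bevelled tip, black cap 22 mm across from 80 to 110 mm above the tip (grip here, from above), black mark ring 60 to 63 mm above the tip. Origin: centre of the tip; z along the probe to the cap. Three or four of the four probes are present; an absent one reads None.
- probe1: steel probe, 0.13 kg, upright in the rack at the start, 110 mm long: rod 16 mm across with bevelled tip, black cap 22 mm across from 80 to 110 mm above the tip (grip here, from above), black mark ring 60 to 63 mm above the tip. Origin: centre of the tip; z along the probe to the cap. Three or four of the four probes are present; an absent one reads None.
- probe2: steel probe, 0.13 kg, upright in the rack at the start, 110 mm long: rod 16 mm across with bevelled tip, black cap 22 mm across from 80 to 110 mm above the tip (grip here, from above), black mark ring 60 to 63 mm above the tip. Origin: centre of the tip; z along the probe to the cap. Three or four of the four probes are present; an absent one reads None.
- probe3: steel probe, 0.13 kg, upright in the rack at the start, 110 mm long: rod 16 mm across with bevelled tip, black cap 22 mm across from 80 to 110 mm above the tip (grip here, from above), black mark ring 60 to 63 mm above the tip. Origin: centre of the tip; z along the probe to the cap. Three or four of the four probes are present; an absent one reads None.
- bottle: bystander: white bottle, 160 mm high, 60 mm across; origin under its centre
- cup: bystander: white plastic cup, 60 mm high, 66 mm across; origin under its centre
- jar: bystander: small amber jar, 75 mm high, 60 mm across; origin under its centre
- spatula: bystander: spatula, 150 mm long, lying flat
- model: bystander: plaster jaw model 60 x 70 x 31 mm; origin under its centre
Things that resemble listed ones, but are neither listed nor needed, are in the scene too. What is shaped like the probe1 but blue is not meant.

How it is judged:
By the outcome, as a careful person would: the job done as asked, in the order asked, and still so for the second after the job is handed in, with the robot touching nothing.
Of probe0, probe1, probe2, probe3 only 3 to 4 are there at a start; the rules pass over those that are not, and their reading is None.
At some moment in a run one of cover may be knocked a few centimetres aside while the robot is not near it.
It also fails if it takes over 210 s, if anything falls off the work surface, if the arm or the gripper's body presses on something with over 40 N, if the wrist force passes 120 N, or if a joint passes its speed limit or range.

### The arm

A 6-joint arm with a two-finger parallel gripper is mounted at the origin on the work surface. World frame = base frame: x ahead of the robot, y to its left, z up, the work surface at z = 0. Lengths are in mm, angles in rad, forces in N, time in s.
With the tool pointing down it reaches from about 350 to 975 mm from the base axis. Payload 7.1 kg.
Tool frame: the origin (TCP) lies at the very end of the fingers, on their centre line; the grasp point (between the pads) lies 19 mm behind it (ctrl.tcp_to_grasp is the distance from the TCP to the grasp point, in mm); z points along the fingers, x is the direction in which the jaws open and shut, and the axes are right-handed (so a half turn about z gives the same grasp; the last joint's range is limited). The gripper opens to 88 mm and grips with 3 to 60 N. Pads are 20 mm wide; open, the fingers measure 115 mm over their backs; the gripper's body (75 mm by 178 mm) begins 61 mm behind the grasp point.
Start: joints at [-1.263, 0.423, 1.63, -0, 1.089, -0.019], TCP at [200.651, -591.899, 222.675] pointing down, gripper open.
Joint ranges: [-3, 3], [-0.9, 2.11], [0.09, 2.58], [-1.31, 4.45], [0.11, 2.69], [-2.54, 2.54]. Speed limits (rad/s): [2.39, 2.39, 3.01, 3.14, 3.14, 3.14].

### API

Orientations are given as a rotation vector (axis times angle).
In Python, from workcell import get_obs, viewer, ctrl, masks_of gives the robot as it stands. The module is installed in compiled form; this text tells all that it offers.
- The arm moves only by the shell command python3 -m inch 'ROWS'. ROWS is JSON, a list of rows, each an object of numbers: "tx", "ty", "tz": the shift along the tool's x, y, z in cm; "ax", "ay", "az": the turn, a rotation vector about the tool's x, y, z in degrees; "jaw": the opening, from 0 (shut) to 1 (fully open). In form: [{"tx": .., "ty": .., "tz": .., "ax": .., "ay": .., "az": .., "jaw": ..}, ...]. A call has 1 to 12 rows; each row shifts and turns the commanded pose from where the row before left it, along the tool's axes as they then stand; what a row does not reach is not made up. A row lasts 1/8 s, in which the tool goes at most 62.5 mm and 10.7 degrees, less where a joint would pass 70% of its speed; a pose out of reach is approached as far as the arm can. A call is refused whole if a number of a shift passes 6.25 or a number of a turn 10.7, either way. A call with a gripper value outside its range is refused whole. The fingers move at their own pace and stop on an object; the grip force is fixed at half the most. Time passes only in rows, so rows that do not move let the fingers close. It gives the time, the measured TCP pose, the force and the opening at its end, in the units of the state.
- get_obs(): the state, without advancing time (a new reading comes with each control period).
- viewer.get_image(name): name is "scene" or "top" or "wrist"; returns (picture, depth): 420x560x3 uint8, red, green, blue; 420x560 float32, mm along the optical axis (not along the pixel's ray), 0 where there is no reading.
- viewer.get_calibration(name): a dict with "fx", "fy", "cx", "cy" (pixels), "distortion" ([k1, k2, p1, p2, k3] as OpenCV has them; the pictures are not rectified), "rvec" (rotation vector, rad) and "tvec" (3), from world to camera coordinates, as OpenCV has them. Camera axes: x right, y down, z forward; pixel columns grow to the right and rows downward; lengths in mm; the calibration is good to about 2 mm. A picture is of the moment at which its call begins: read the wrist's pose just before it. get_calibration takes no time and is no camera call; for the wrist camera it gives the pose at the moment of the call.
- ctrl.close_job(): hands the job in, once; it reports no verdict.
Trained networks look in the newest picture that a camera, given by its name, has taken for a name from the list of things; names that differ only in an ending like _2 or _b are one class to them, and where a whole thing is asked for, a point or a joint stands for the part that bears it (a point fixed in the world has none). Each returns a list of dicts, best first, with "score" (0 to 1); they miss things now and then, are a little off and sometimes report something else, mostly with a low value. They report only what shows in the picture. A call takes as long as a camera call. They do not tell look-alikes from the thing itself.
- masks_of(camera, thing): "pixels" (420x560 bool, what is visible of it) and "location" ([column, row] in pixels, amid what is visible of it).
The state is a dict: "t": time; "qpos": joint angles; "qvel": joint speeds; "joint_torque": joint torques, N m; "ee_pos": TCP position; "orientation": TCP orientation; "ft_force": force on the tool from outside, world axes, zero at the start; "moment": the same for the moment, N m; "width": finger opening in mm.
Only numpy, scipy, OpenCV 4.12 (cv2) and the standard library are available. Lean on these libraries where they do the work, as an engineer would, in place of code of your own. Each camera call takes 0.05 s, during which the arm holds its last target. There are 200 camera calls.

## Working session

There is one attempt and no reset: what is moved stays moved. The work goes in short steps, Python scripts to look and compute and a shell command to move; the robot and the scene stay as the last step left them, time stands still between calls to the robot, and variables do not carry over. Pictures are saved under pics/ and viewed, about 12 in all and at most 16, crops included, and the job is handed in when it is done.

```bash
mkdir -p pics; cat > h.py <<'E'
import numpy as np, cv2
from workcell import get_obs, viewer, ctrl, masks_of
def cam(n):
    c=viewer.get_calibration(n); K=np.array([[c['fx'],0,c['cx']],[0,c['fy'],c['cy']],[0,0,1.]])
    return K,np.array(c['distortion'],float),cv2.Rodrigues(np.array(c['rvec'],float))[0],np.array(c['tvec'],float)
def cloud(n,depth,c=None):
    K,D,R,t=c or cam(n); h,w=depth.shape
    uv=np.stack(np.meshgrid(np.arange(w),np.arange(h)),-1).reshape(-1,1,2).astype(float)
    p=cv2.undistortPoints(uv,K,D).reshape(h,w,2)
    P=np.dstack([p,np.ones((h,w))])*depth[...,None]
    return (P-t)@R   # world xyz, h,w,3
def ray_z(n,uv,z,c=None):
    K,D,R,t=c or cam(n)
    p=cv2.undistortPoints(np.array(uv,float).reshape(-1,1,2),K,D).reshape(-1,2)
    d=np.c_[p,np.ones(len(p))]@R; o=-R.T@t
    return o+d*((z-o[2])/d[:,2])[:,None]
def proj(n,P,c=None):
    K,D,R,t=c or cam(n)
    return cv2.projectPoints(np.array(P,float).reshape(-1,3),cv2.Rodrigues(R)[0],t,K,D)[0].reshape(-1,2)
def save(name,im,scale=1,box=None):
    if box: im=im[box[1]:box[3],box[0]:box[2]]
    im=cv2.resize(im,None,fx=scale,fy=scale,interpolation=cv2.INTER_CUBIC)
    cv2.imwrite(f'pics/{name}.png',im[...,::-1])
E
python3 - <<'E'
from h import *
o=get_obs(); print({k:np.round(v,3) for k,v in o.items()})
ims=[]
for n in('scene','top'):
    c=cam(n); im,d=viewer.get_image(n); np.savez(f'{n}.npz',im=im,d=d); ims.append(im)
    print(n,'campos',-c[2].T@c[3])
    P=cloud(n,d)
    for th in('unit','rack','cover','probe0','start','cup'):
        for m in masks_of(n,th):
            q=P[m['pixels']&(d>0)]
            print(n,th,round(m['score'],2),np.round(m['location']),np.round(np.median(q,0)) if len(q) else None)
save('scene0',ims[0],1.4); save('top0',ims[1],1.4)
E
```

```text
{'t': np.float64(0.0), 'qpos': array([-1.263,  0.424,  1.631,  0.   ,  1.089, -0.019]), 'qvel': array([-0.001,  0.001,  0.001, -0.002,  0.002,  0.   ]), 'joint_torque': array([-2.0000e-03, -5.4463e+01, -2.7367e+01,  6.4000e-02,  2.3000e-02,
       -0.0000e+00]), 'ee_pos': array([ 200.485, -591.371,  221.887]), 'orientation': array([-2.552e+00,  1.830e+00,  2.000e-03]), 'ft_force': array([-0.162,  0.352,  0.111]), 'moment': array([-0.008,  0.016,  0.015]), 'width': np.float64(87.611)}
scene campos [1166.9847774   159.91062206  610.24763643]
scene unit 0.87 [168. 191.] [ 579. -295.   91.]
scene rack 0.95 [295. 240.] [633.  33.  95.]
scene cover 0.85 [422. 257.] [522. 288.  27.]
scene probe0 0.8 [301. 192.] [540.  22. 142.]
scene probe0 0.78 [291. 221.] [640.  26. 142.]
scene probe0 0.74 [248. 242.] [647. -53.  72.]
scene probe0 0.56 [286. 198.] [393. -56.   5.]
scene probe0 0.53 [309. 173.] [489.  22. 150.]
scene start 0.55 [167. 191.] [ 579. -296.   91.]
scene cup 0.98 [210. 278.] [ 726. -108.   40.]
top campos [ 508.7429414   -21.94226469 1103.66373924]
top unit 0.55 [397. 233.] [ 505. -311.   90.]
top rack 0.74 [396. 234.] [ 504. -310.   90.]
top cover 0.95 [169. 240.] [506. 278.  26.]
top probe0 0.72 [397. 236.] [ 505. -310.   90.]
top probe0 0.53 [264. 240.] [483.  17. 160.]
top probe0 0.52 [293. 178.] [638. -55. 110.]
top probe0 0.39 [265. 182.] [631.  22. 158.]
top start 0.66 [409. 271.] [ 409. -328.  112.]
top cup 0.44 [398. 231.] [ 505. -309.   90.]
```

View pics/scene0.png

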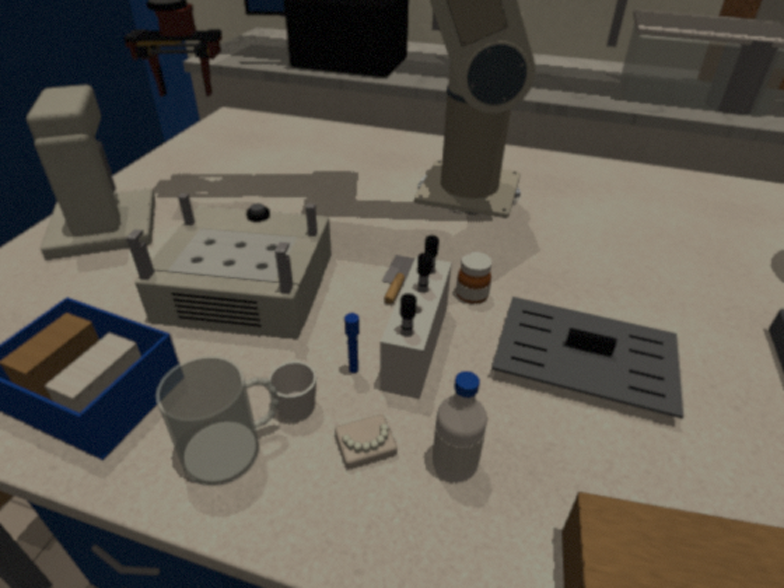

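View pics/top0.png

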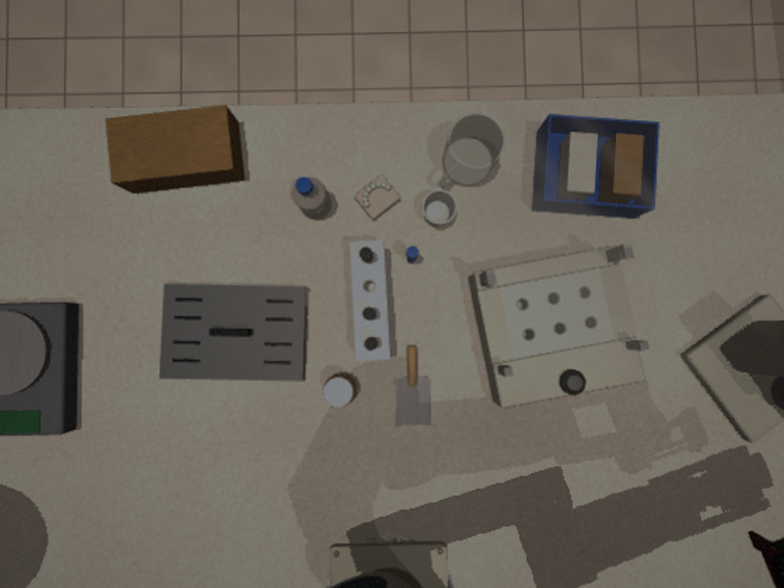

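Top view: three black-capped probes in the rack at (367,254), (370,313) and (372,343) in the 1.4× picture, with the rack hole at (370,286) empty. The blue look-alike at (412,254) stands on the bench beside it. The unit is at (560,320), the button at (572,381), and the cover at (232,332) with its rib horizontal. Next I'll measure poses.

```bash
python3 - <<'E'
from h import *
z=np.load('top.npz'); im,d=z['im'],z['d']; P=cloud('top',d); g=cv2.cvtColor(im,cv2.COLOR_RGB2GRAY)
def blob(u,v,r=9,k=0.5):
    p=g[v-r:v+r+1,u-r:u+r+1].astype(float); lo,hi=p.min(),np.percentile(p,80)
    w=np.clip(hi-(hi-lo)*.3-p,0,None); Y,X=np.mgrid[-r:r+1,-r:r+1]
    return u+(w*X).sum()/w.sum(), v+(w*Y).sum()/w.sum()
px=[(377,239),(400,234),(421,230),(373,217),(395,213),(417,209)]
b=[blob(*p) for p in px]; W=ray_z('top',b,90)[:,:2]
# order in unit frame: world -y is image right: well0 at y=-56
M=np.array([[-27,-56],[-27,0],[-27,56],[27,-56],[27,0],[27,56]],float)
Wm=W[[2,1,0,5,4,3]]
def fit(M,W):
    mc,wc=M.mean(0),W.mean(0);a,bb=M-mc,W-wc
    th=np.arctan2((a[:,0]*bb[:,1]-a[:,1]*bb[:,0]).sum(),(a*bb).sum());R=np.array([[np.cos(th),-np.sin(th)],[np.sin(th),np.cos(th)]])
    return th,wc-R@mc,(W-(M@R.T+wc-R@mc))
th,t,r=fit(M,Wm);print('unit',th,t,'\n',r.round(1)); print(Wm.round(1))
# button
s=(P[...,2]>106)&(P[...,2]<118)&(np.hypot(P[...,0]-409,P[...,1]+328)<30);print('btn',P[s].mean(0),s.sum())
R=np.array([[np.cos(th),-np.sin(th)],[np.sin(th),np.cos(th)]]);print('btn pred',R@[-122,0]+t)
# cover plate
def rect(mask):
    q=P[mask][:,:2].astype(np.float32); return cv2.minAreaRect(q)
m=(np.abs(P[...,2]-26)<6)&(np.abs(P[...,0]-510)<140)&(np.abs(P[...,1]-280)<170);m=cv2.morphologyEx(m.astype(np.uint8),cv2.MORPH_OPEN,np.ones((5,5)))>0
print('cover',rect(m))
m=(P[...,2]>48)&(P[...,2]<62)&(np.abs(P[...,0]-510)<60)&(np.abs(P[...,1]-280)<60);print('rib',P[m].mean(0),rect(m))
m=(np.abs(P[...,2]-100)<6)&(np.abs(P[...,0]-560)<130)&(np.abs(P[...,1]-22)<50)
print('rack',rect(m))
m=(P[...,2]>130)&(np.abs(P[...,0]-560)<130)&(np.abs(P[...,1]-22)<50)
n,l,s,c=cv2.connectedComponentsWithStats(m.astype(np.uint8))
for i in range(1,n):
    if s[i,4]>15: q=P[l==i]; print('probe',q.mean(0).round(1),np.percentile(q,95,axis=0).round(1),s[i,4])
E
```

```text
unit 0.16353999332274122 [ 529.23907663 -309.27457286] 
 [[ 0.1  0.8]
 [-0.1  0.4]
 [-0.4 -0.4]
 [ 0.3  0. ]
 [-0.1  0.6]
 [ 0.3 -1.5]]
[[ 511.8 -368.1]
 [ 502.5 -313.3]
 [ 493.  -258.8]
 [ 565.3 -360.1]
 [ 555.8 -304.2]
 [ 547.1 -251.1]]
btn [ 409.12056761 -328.04400127  111.8319185 ] 106
btn pred [ 408.86690879 -329.13763431]
cover ((507.6452331542969, 280.9784851074219), (269.1817626953125, 176.99014282226562), 87.50798797607422)
rib [507.64342032 279.90042244  55.76818741] ((507.03399658203125, 281.918701171875), (70.1146011352539, 12.770089149475098), 88.70939636230469)
rack ((558.6298217773438, 19.87112808227539), (209.99905395507812, 60.14286804199219), 1.9921419620513916)
probe [632.1  21.9 157.2] [642.   30.3 162.1] 80
probe [532.8  17.8 173. ] [542.1  27.2 162.9] 72
probe [484.   16.3 172.8] [492.7  25.8 163.5] 73
```

```bash
cat >> h.py <<'E'
from scipy.spatial.transform import Rotation as Ro
U=np.array([529.2,-309.3]); UY=0.1635
def u2w(x,y): 
    c,s=np.cos(UY),np.sin(UY); return U+[c*x-s*y,s*x+c*y]
def plan(xyz):
    o=get_obs(); R=Ro.from_rotvec(o['orientation']).as_matrix(); yaw=np.degrees(np.arctan2(R[1,0],R[0,0]))
    print('t',round(o['t'],2),'pos',np.round(o['ee_pos'],1),'yaw',round(yaw,1),'tilt z',R[:,2].round(3),'F',np.round(o['ft_force'],1),'w',round(float(o['width']),1))
    if xyz is not None: print('tool cm',np.round(R.T@(np.array(xyz)-o['ee_pos'])/10,2))
E
python3 -m inch '[{"az":9.3},{}]'; python3 -c "
from h import *
plan([633.6,22.5,260])"
```

```text
t 0.7 pos [ 200.6 -591.9  222.7] yaw -71.3 tilt z [ 0. -0. -1.] F [ 0.3 -0.9 -0.3] w 87.7
tool cm [-44.29 -60.73  -3.73]$[0]: bad value
```

```bash
python3 -m inch '[{"tx":0,"ty":0,"tz":0,"ax":0,"ay":0,"az":9.3,"jaw":1},{"tx":0,"ty":0,"tz":-3.7,"ax":0,"ay":0,"az":0,"jaw":1}]'; python3 -c "
from h import *
plan([633.6,22.5,260])"
```

```text
t: 0.95
ee_pos: [200.1, -590.1, 257.2]
orientation: [-2.392, 2.031, 0.008]
ft_force: [-0.1, 0.1, -0.1]
width: 87.9
t 0.95 pos [ 200.1 -590.1  257.2] yaw -80.7 tilt z [-0.002  0.006 -1.   ] F [-0.1  0.1 -0.1] w 87.9
tool cm [-53.43 -52.7    0.  ]
```

```bash
python3 -m inch '[{"tx":-4.4,"ty":-4.35,"tz":0,"ax":0,"ay":0,"az":0,"jaw":1},{"tx":-4.4,"ty":-4.35,"tz":0,"ax":0,"ay":0,"az":0,"jaw":1},{"tx":-4.4,"ty":-4.35,"tz":0,"ax":0,"ay":0,"az":0,"jaw":1},{"tx":-4.4,"ty":-4.35,"tz":0,"ax":0,"ay":0,"az":0,"jaw":1},{"tx":-4.4,"ty":-4.35,"tz":0,"ax":0,"ay":0,"az":0,"jaw":1},{"tx":-4.4,"ty":-4.35,"tz":0,"ax":0,"ay":0,"az":0,"jaw":1},{"tx":-4.4,"ty":-4.35,"tz":0,"ax":0,"ay":0,"az":0,"jaw":1},{"tx":-4.4,"ty":-4.35,"tz":0,"ax":0,"ay":0,"az":0,"jaw":1},{"tx":-4.4,"ty":-4.35,"tz":0,"ax":0,"ay":0,"az":0,"jaw":1},{"tx":-4.4,"ty":-4.35,"tz":0,"ax":0,"ay":0,"az":0,"jaw":1},{"tx":-4.4,"ty":-4.35,"tz":0,"ax":0,"ay":0,"az":0,"jaw":1},{"tx":-4.4,"ty":-4.35,"tz":0,"ax":0,"ay":0,"az":0,"jaw":1}]'; python3 -c "
from h import *
plan([633.6,22.5,260])
c=cam('wrist');im,d=viewer.get_image('wrist');print(-c[2].T@c[3]);save('w1',im,1.2);np.savez('w1.npz',im=im,d=d)
P=cloud('wrist',d,c)
m=(P[...,2]>145)&(P[...,2]<175)&(np.hypot(P[...,0]-560,P[...,1]-20)<120)
n,l,s,cc=cv2.connectedComponentsWithStats(m.astype(np.uint8))
for i in range(1,n):
    if s[i,4]>60: q=P[l==i]; print('probe',np.median(q,0).round(1),s[i,4],cc[i].round(), cv2.minEnclosingCircle(q[:,:2].astype(np.float32)))
"
```

```text
t: 2.45
ee_pos: [630.2, 16.3, 259.9]
orientation: [-2.397, 2.031, -0.001]
ft_force: [0.4, -0.5, 0.4]
width: 87.7
t 2.45 pos [630.2  16.3 259.9] yaw -80.6 tilt z [ 0. -0. -1.] F [ 0.4 -0.5  0.4] w 87.7
tool cm [-0.55 -0.44 -0.01]
[708.52998625  29.10596543 422.10579224]
probe [634.7  23.9 160. ] 713 [272. 196.] ((632.85888671875, 23.77299690246582), 11.029558181762695)
probe [537.3  20.7 159.7] 668 [258. 307.] ((533.2705688476562, 20.202531814575195), 11.449132919311523)
```

View pics/w1.png

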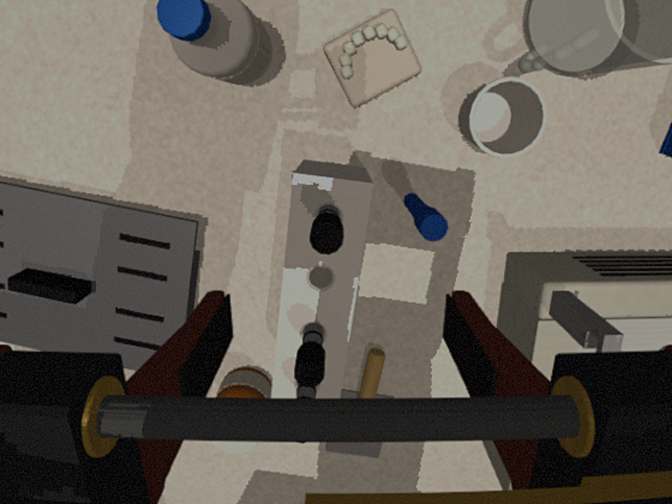

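Wrist view: black-capped probes in the rack at (327,230) and (311,360). The blue look-alike at (430,222), standing beside the rack, isn't meant. Positions agree with the top view to within about 1 mm, so I'll grasp the far probe with the jaws partly open to stay clear of the blue one.

```bash
python3 -m inch '[{"tx":-0.6,"ty":-0.4,"tz":0,"ax":0,"ay":0,"az":0,"jaw":0.6},{"tx":0,"ty":0,"tz":3,"ax":0,"ay":0,"az":0,"jaw":0.6},{"tx":0,"ty":0,"tz":4,"ax":0,"ay":0,"az":0,"jaw":0.6},{"tx":0,"ty":0,"tz":4,"ax":0,"ay":0,"az":0,"jaw":0.6},{"tx":0,"ty":0,"tz":2.6,"ax":0,"ay":0,"az":0,"jaw":0.6},{"tx":0,"ty":0,"tz":0,"ax":0,"ay":0,"az":0,"jaw":0},{"tx":0,"ty":0,"tz":0,"ax":0,"ay":0,"az":0,"jaw":0},{"tx":0,"ty":0,"tz":0,"ax":0,"ay":0,"az":0,"jaw":0},{"tx":0,"ty":0,"tz":0,"ax":0,"ay":0,"az":0,"jaw":0}]'; python3 -c "
from h import *
plan(list(u2w(27,56))+[260])"
```

```text
t: 3.62
ee_pos: [632.9, 21.5, 125.2]
orientation: [-2.394, 2.03, -0.002]
ft_force: [-0.1, 2.9, 4.3]
width: 21.9
t 3.62 pos [632.9  21.5 125.2] yaw -80.6 tilt z [ 0.002  0.001 -1.   ] F [-0.1  2.9  4.3] w 21.9
tool cm [ 25.34  12.9  -13.53]
```

```bash
python3 -m inch '[{"tx":0,"ty":0,"tz":-2,"ax":0,"ay":0,"az":0,"jaw":0},{"tx":0,"ty":0,"tz":-4,"ax":0,"ay":0,"az":0,"jaw":0},{"tx":0,"ty":0,"tz":-4,"ax":0,"ay":0,"az":0,"jaw":0},{"tx":0,"ty":0,"tz":-4,"ax":0,"ay":0,"az":0,"jaw":0},{"tx":5,"ty":2.6,"tz":0,"ax":0,"ay":0,"az":0,"jaw":0},{"tx":5,"ty":2.6,"tz":0,"ax":0,"ay":0,"az":0,"jaw":0},{"tx":5,"ty":2.6,"tz":0,"ax":0,"ay":0,"az":0,"jaw":0},{"tx":5,"ty":2.6,"tz":0,"ax":0,"ay":0,"az":0,"jaw":0},{"tx":5.3,"ty":2.5,"tz":0,"ax":0,"ay":0,"az":0,"jaw":0},{"tx":0,"ty":0,"tz":0,"ax":0,"ay":0,"az":0,"jaw":0}]'; python3 -c "
from h import *
plan(list(u2w(27,56))+[260])
c=cam('wrist');im,d=viewer.get_image('wrist');save('w2',im,1.2);np.savez('w2.npz',im=im,d=d)
P=cloud('wrist',d,c)
print(proj('wrist',[list(u2w(*p))+[90] for p in [(-27,-56),(-27,0),(-27,56),(27,-56),(27,0),(27,56)]],c).round()*1.2)
"
```

```text
t: 4.88
ee_pos: [544.9, -253.4, 265.0]
orientation: [2.391, -2.036, 0.002]
ft_force: [0.7, -0.4, -2.5]
width: 21.3
t 4.88 pos [ 544.9 -253.4  265. ] yaw -80.8 tilt z [ 0.001 -0.002 -1.   ] F [ 0.7 -0.4 -2.5] w 21.3
tool cm [-0.34 -0.24  0.5 ]
[[466.8 276. ]
 [400.8 277.2]
 [333.6 277.2]
 [472.8 213.6]
 [403.2 213.6]
 [332.4 213.6]]
```

View pics/w2.png

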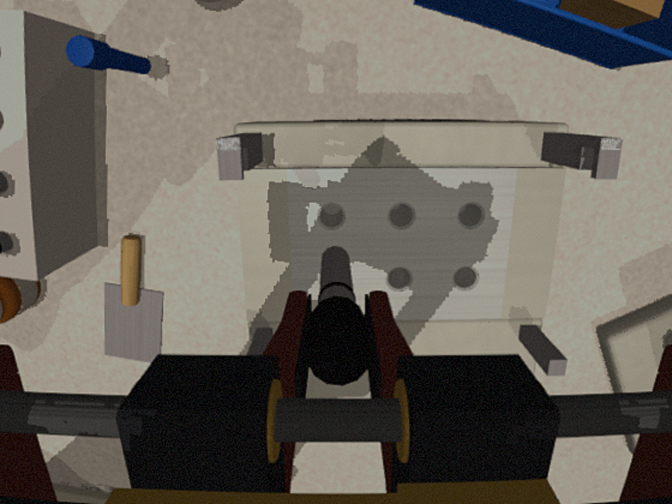

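Wrist view: the probe is gripped straight at (338,330). Wells show at (332,214), (402,215), (470,215), (398,278) and (464,278), matching the predictions to within about 2 px. I'll refine numerically, then insert.

```bash
cat > refine.py <<'E'
from h import *
import sys
z=np.load(sys.argv[1]); g=cv2.cvtColor(z['im'],cv2.COLOR_RGB2GRAY).astype(float); c=cam('wrist')
M=np.array([[-27,-56],[-27,0],[27,-56],[27,0],[27,56]],float)
pp=proj('wrist',[list(u2w(*p))+[90] for p in M],c)
for m,p in zip(M,pp):
    r=15;u,v=np.round(p).astype(int); q=cv2.GaussianBlur(g,(3,3),0)[v-r:v+r+1,u-r:u+r+1]
    t=(q.min()+np.median(q))/2
    n,l,s,cc=cv2.connectedComponentsWithStats((q<t).astype(np.uint8))
    i=1+np.argmax(s[1:,4]); b=[cc[i][0]+u-r,cc[i][1]+v-r]
    w=ray_z('wrist',[b],90,c)[0,:2]; print(m,'err world',(w-u2w(*m)).round(1),s[i])
E
python3 refine.py w2.npz
```

```text
[-27. -56.] err world [0.3 4.5] [  2   6  19  18 254]
[-27.   0.] err world [-17.2  11.6] [ 0 27  3  4 10]
[ 27. -56.] err world [-0.5  3.5] [  1   5  21  21 307]
[27.  0.] err world [-0.9  3.1] [  2   6  20  20 309]
[27. 56.] err world [-1.8  2.9] [  2   7  21  19 283]
```

```bash
python3 - <<'E'
from h import *
o=get_obs();x,y,z=o['ee_pos'];c=cam('wrist')
print((proj('wrist',[[x,y,z-75.2],[x,y,z-75.2+61],[x,y,z-75.2+80]],c)*1.2).round(1), (proj('wrist',[[x,y+5,z-75.2]],c)*1.2).round(1))
im=np.load('w2.npz')['im']; save('w2c',im,6,(240,170,325,265))
E
```

```text
[[337.  256.4]
 [336.9 300.1]
 [336.9 319.6]] [[328.4 255.1]]
```

View pics/w2c.png

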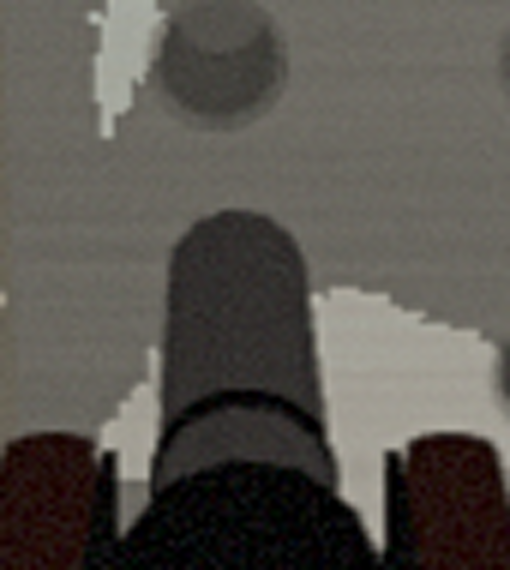

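```bash
sed -i 's/^U=.*;/U=np.array([528.5,-307.6]);/' h.py; python3 -c "
from h import *
plan(list(u2w(27,56))+[165])"
```

```text
t 4.92 pos [ 545.5 -251.4  264.8] yaw -80.8 tilt z [ 0.001 -0.001 -1.   ] F [ 0.4  0.1 -0.7] w 22.0
tool cm [-0.34 -0.1   9.98]
```

```bash
python3 - <<'E'
from h import *
plan(None); viewer.get_image('wrist'); plan(None)
im,d=viewer.get_image('wrist'); np.savez('w3.npz',im=im,d=d); plan(None)
E
python3 refine.py w3.npz
```

```text
t 4.92 pos [ 545.5 -251.4  264.8] yaw -80.8 tilt z [ 0.001 -0.001 -1.   ] F [ 0.4  0.1 -0.7] w 22.0
t 4.97 pos [ 546.  -250.1  264.6] yaw -80.7 tilt z [ 0. -0. -1.] F [ 0.2  1.1 -2.2] w 21.5
t 5.03 pos [ 546.3 -249.3  264.4] yaw -80.6 tilt z [ 0. -0. -1.] F [-0.   0.6 -1.4] w 21.5
[-27. -56.] err world [0.6 1.4] [  5   7  18  17 234]
[-27.   0.] err world [ 4.7 -4.2] [18  9  4  8 11]
[ 27. -56.] err world [-0.1  0.6] [  4   6  21  19 301]
[27.  0.] err world [-0.5  0.3] [  5   6  20  20 308]
[27. 56.] err world [-1.7 -0.1] [  5   8  20  18 264]
```

```bash
python3 -m inch '[{"tx":0,"ty":0,"tz":0,"ax":0,"ay":0,"az":0,"jaw":0},{"tx":0,"ty":0,"tz":0,"ax":0,"ay":0,"az":0,"jaw":0}]'>/dev/null; python3 -c "
from h import *
plan(list(u2w(27,56))+[165])"
```

```text
t 5.28 pos [ 546.7 -248.5  263.8] yaw -80.5 tilt z [-0.  0. -1.] F [ 0.1  0.9 -0.5] w 21.5
tool cm [-0.07  0.05  9.88]
```

```bash
python3 -m inch '[{"tx":-0.07,"ty":0.05,"tz":3,"ax":0,"ay":0,"az":0,"jaw":0},{"tx":0,"ty":0,"tz":4,"ax":0,"ay":0,"az":0,"jaw":0},{"tx":0,"ty":0,"tz":2,"ax":0,"ay":0,"az":0,"jaw":0},{"tx":0,"ty":0,"tz":0.4,"ax":0,"ay":0,"az":0,"jaw":0},{"tx":0,"ty":0,"tz":0.5,"ax":0,"ay":0,"az":0,"jaw":0},{"tx":0,"ty":0,"tz":0.5,"ax":0,"ay":0,"az":0,"jaw":0},{"tx":0,"ty":0,"tz":0.5,"ax":0,"ay":0,"az":0,"jaw":0},{"tx":0,"ty":0,"tz":0.5,"ax":0,"ay":0,"az":0,"jaw":0}]'; python3 -m inch '[{"tx":0,"ty":0,"tz":0.5,"ax":0,"ay":0,"az":0,"jaw":0},{"tx":0,"ty":0,"tz":0.5,"ax":0,"ay":0,"az":0,"jaw":0},{"tx":0,"ty":0,"tz":0.5,"ax":0,"ay":0,"az":0,"jaw":0}]'
```

```text
t: 6.28
ee_pos: [545.8, -249.2, 149.7]
orientation: [-2.396, 2.031, -0.001]
ft_force: [0.0, 0.3, -1.0]
width: 21.6
t: 6.65
ee_pos: [545.7, -249.1, 134.3]
orientation: [2.396, -2.032, -0.0]
ft_force: [-0.5, -0.0, -0.5]
width: 21.8
```

```bash
python3 -m inch '[{"tx":0,"ty":0,"tz":0.5,"ax":0,"ay":0,"az":0,"jaw":0},{"tx":0,"ty":0,"tz":0.5,"ax":0,"ay":0,"az":0,"jaw":0},{"tx":0,"ty":0,"tz":0.4,"ax":0,"ay":0,"az":0,"jaw":0},{"tx":0,"ty":0,"tz":0,"ax":0,"ay":0,"az":0,"jaw":0}]'; 
```

```text
t: 7.15
ee_pos: [547.0, -249.1, 122.8]
orientation: [-2.395, 2.031, -0.003]
ft_force: [-2.5, 3.3, 14.3]
width: 21.6
```

```bash
python3 -m inch '[{"tx":0,"ty":0,"tz":0.3,"ax":0,"ay":0,"az":0,"jaw":0},{"tx":0,"ty":0,"tz":0,"ax":0,"ay":0,"az":0,"jaw":0}]'; 
```

```text
t: 7.4
ee_pos: [548.3, -249.5, 122.1]
orientation: [-2.394, 2.03, -0.008]
ft_force: [-4.0, 5.8, 29.9]
width: 21.8
```

Well 5 stops 18 mm high, so it holds a spacer. Moving on to well 4.

```bash
python3 -m inch '[{"tx":0,"ty":0,"tz":-2,"ax":0,"ay":0,"az":0,"jaw":0},{"tx":0,"ty":0,"tz":-4,"ax":0,"ay":0,"az":0,"jaw":0},{"tx":0,"ty":0,"tz":-1,"ax":0,"ay":0,"az":0,"jaw":0},{"tx":2.8,"ty":0,"tz":0,"ax":0,"ay":0,"az":0,"jaw":0},{"tx":2.8,"ty":0,"tz":0,"ax":0,"ay":0,"az":0,"jaw":0},{"tx":0,"ty":0,"tz":0,"ax":0,"ay":0,"az":0,"jaw":0},{"tx":0,"ty":0,"tz":0,"ax":0,"ay":0,"az":0,"jaw":0},{"tx":0,"ty":0,"tz":0,"ax":0,"ay":0,"az":0,"jaw":0},{"tx":0,"ty":0,"tz":0,"ax":0,"ay":0,"az":0,"jaw":0}]'; python3 -c "
from h import *
plan(list(u2w(27,0))+[165])"
```

```text
t: 8.52
ee_pos: [554.8, -303.8, 187.5]
orientation: [2.397, -2.031, -0.001]
ft_force: [0.2, 0.5, -2.0]
width: 21.5
t 8.53 pos [ 554.8 -303.8  187.5] yaw -80.5 tilt z [-0.  0. -1.] F [ 0.2  0.5 -2. ] w 21.5
tool cm [-0.05 -0.05  2.25]
```

```bash
python3 -m inch '[{"tx":0,"ty":0,"tz":2,"ax":0,"ay":0,"az":0,"jaw":0},{"tx":0,"ty":0,"tz":0.5,"ax":0,"ay":0,"az":0,"jaw":0},{"tx":0,"ty":0,"tz":0.5,"ax":0,"ay":0,"az":0,"jaw":0},{"tx":0,"ty":0,"tz":1,"ax":0,"ay":0,"az":0,"jaw":0},{"tx":0,"ty":0,"tz":1,"ax":0,"ay":0,"az":0,"jaw":0},{"tx":0,"ty":0,"tz":0.7,"ax":0,"ay":0,"az":0,"jaw":0},{"tx":0,"ty":0,"tz":0.5,"ax":0,"ay":0,"az":0,"jaw":0},{"tx":0,"ty":0,"tz":0.5,"ax":0,"ay":0,"az":0,"jaw":0},{"tx":0,"ty":0,"tz":0,"ax":0,"ay":0,"az":0,"jaw":0}]'
```

```text
t: 9.65
ee_pos: [554.7, -304.2, 120.3]
orientation: [2.396, -2.031, -0.001]
ft_force: [-0.0, 0.4, -2.0]
width: 21.6
```

```bash
python3 -m inch '[{"tx":0,"ty":0,"tz":0.5,"ax":0,"ay":0,"az":0,"jaw":0},{"tx":0,"ty":0,"tz":0.5,"ax":0,"ay":0,"az":0,"jaw":0},{"tx":0,"ty":0,"tz":0.4,"ax":0,"ay":0,"az":0,"jaw":0},{"tx":0,"ty":0,"tz":0.4,"ax":0,"ay":0,"az":0,"jaw":0},{"tx":0,"ty":0,"tz":0,"ax":0,"ay":0,"az":0,"jaw":0}]'
```

```text
t: 10.28
ee_pos: [555.7, -304.4, 104.3]
orientation: [-2.396, 2.031, -0.002]
ft_force: [-1.5, 2.5, 11.3]
width: 21.4
```

```bash
python3 -m inch '[{"tx":0,"ty":0,"tz":0,"ax":0,"ay":0,"az":0,"jaw":0.5},{"tx":0,"ty":0,"tz":0,"ax":0,"ay":0,"az":0,"jaw":0.5},{"tx":0,"ty":0,"tz":0,"ax":0,"ay":0,"az":0,"jaw":0.5},{"tx":0,"ty":0,"tz":-3,"ax":0,"ay":0,"az":0,"jaw":0.5},{"tx":0,"ty":0,"tz":-5,"ax":0,"ay":0,"az":0,"jaw":0.5},{"tx":0,"ty":0,"tz":-4,"ax":0,"ay":0,"az":0,"jaw":0.5},{"tx":0,"ty":0,"tz":0,"ax":0,"ay":0,"az":0,"jaw":0.5}]'; python3 -c "
from h import *
plan([533.5,19.5,200])"
```

```text
t: 11.15
ee_pos: [556.7, -305.4, 226.3]
orientation: [-2.395, 2.031, -0.01]
ft_force: [0.2, 0.3, -0.6]
width: 43.9
t 11.15 pos [ 556.7 -305.4  226.3] yaw -80.6 tilt z [ 0.006 -0.003 -1.   ] F [ 0.2  0.3 -0.6] w 43.9
tool cm [-32.45  -3.02   2.51]
```

```bash
python3 -m inch '[{"tx":-5.4,"ty":-0.5,"tz":0,"ax":0,"ay":0,"az":0,"jaw":0.5},{"tx":-5.4,"ty":-0.5,"tz":0,"ax":0,"ay":0,"az":0,"jaw":0.5},{"tx":-5.4,"ty":-0.5,"tz":0,"ax":0,"ay":0,"az":0,"jaw":0.5},{"tx":-5.4,"ty":-0.5,"tz":0,"ax":0,"ay":0,"az":0,"jaw":0.5},{"tx":-5.4,"ty":-0.5,"tz":0,"ax":0,"ay":0,"az":0,"jaw":0.5},{"tx":-5.4,"ty":-0.5,"tz":0,"ax":0,"ay":0,"az":0,"jaw":0.5},{"tx":0,"ty":0,"tz":0,"ax":0,"ay":0,"az":0,"jaw":0.5},{"tx":0,"ty":0,"tz":0,"ax":0,"ay":0,"az":0,"jaw":0.5},{"tx":0,"ty":0,"tz":0,"ax":0,"ay":0,"az":0,"jaw":0.5},{"tx":0,"ty":0,"tz":0,"ax":0,"ay":0,"az":0,"jaw":0.5}]'; python3 -c "
from h import *
plan([533.5,19.5,124])"
```

```text
t: 12.4
ee_pos: [531.4, 19.1, 222.5]
orientation: [2.394, -2.033, -0.0]
ft_force: [0.2, -0.5, -0.2]
width: 44.0
t 12.4 pos [531.4  19.1 222.5] yaw -80.7 tilt z [-0. -0. -1.] F [ 0.2 -0.5 -0.2] w 44.0
tool cm [-0.01 -0.22  9.85]
```

```bash
python3 -m inch '[{"tx":0,"ty":-0.15,"tz":3,"ax":0,"ay":0,"az":0,"jaw":0.5},{"tx":0,"ty":0,"tz":4,"ax":0,"ay":0,"az":0,"jaw":0.5},{"tx":0,"ty":0,"tz":2.85,"ax":0,"ay":0,"az":0,"jaw":0.5},{"tx":0,"ty":0,"tz":0,"ax":0,"ay":0,"az":0,"jaw":0.5},{"tx":0,"ty":0,"tz":0,"ax":0,"ay":0,"az":0,"jaw":0},{"tx":0,"ty":0,"tz":0,"ax":0,"ay":0,"az":0,"jaw":0},{"tx":0,"ty":0,"tz":0,"ax":0,"ay":0,"az":0,"jaw":0},{"tx":0,"ty":0,"tz":-4,"ax":0,"ay":0,"az":0,"jaw":0},{"tx":0,"ty":0,"tz":-5,"ax":0,"ay":0,"az":0,"jaw":0},{"tx":0,"ty":0,"tz":-4.5,"ax":0,"ay":0,"az":0,"jaw":0},{"tx":0,"ty":0,"tz":0,"ax":0,"ay":0,"az":0,"jaw":0}]'; python3 -c "
from h import *
plan(list(u2w(27,-56))+[200])"
```

```text
t: 13.78
ee_pos: [535.1, 20.5, 263.2]
orientation: [-2.393, 2.028, -0.009]
ft_force: [0.4, -0.2, -1.8]
width: 21.6
t 13.78 pos [535.1  20.5 263.2] yaw -80.6 tilt z [ 0.008  0.    -1.   ] F [ 0.4 -0.2 -1.8] w 21.6
tool cm [37.86  3.38  6.34]
```

```bash
python3 -m inch '[{"tx":5.4,"ty":0.46,"tz":0,"ax":0,"ay":0,"az":0,"jaw":0},{"tx":5.4,"ty":0.46,"tz":0,"ax":0,"ay":0,"az":0,"jaw":0},{"tx":5.4,"ty":0.46,"tz":0,"ax":0,"ay":0,"az":0,"jaw":0},{"tx":5.4,"ty":0.46,"tz":0,"ax":0,"ay":0,"az":0,"jaw":0},{"tx":5.4,"ty":0.46,"tz":0,"ax":0,"ay":0,"az":0,"jaw":0},{"tx":5.4,"ty":0.46,"tz":0,"ax":0,"ay":0,"az":0,"jaw":0},{"tx":5.4,"ty":0.46,"tz":0,"ax":0,"ay":0,"az":0,"jaw":0},{"tx":0,"ty":0,"tz":4,"ax":0,"ay":0,"az":0,"jaw":0},{"tx":0,"ty":0,"tz":2.5,"ax":0,"ay":0,"az":0,"jaw":0},{"tx":0,"ty":0,"tz":0,"ax":0,"ay":0,"az":0,"jaw":0},{"tx":0,"ty":0,"tz":0,"ax":0,"ay":0,"az":0,"jaw":0},{"tx":0,"ty":0,"tz":0,"ax":0,"ay":0,"az":0,"jaw":0}]'; python3 -c "
from h import *
plan(list(u2w(27,-56))+[165])"
```

```text
t: 15.28
ee_pos: [563.7, -357.9, 195.5]
orientation: [-2.397, 2.031, -0.003]
ft_force: [0.1, 0.2, -1.4]
width: 21.2
t 15.28 pos [ 563.7 -357.9  195.5] yaw -80.6 tilt z [ 0.002 -0.001 -1.   ] F [ 0.1  0.2 -1.4] w 21.2
tool cm [ 0.06 -0.04  3.05]
```

```bash
python3 -m inch '[{"tx":0.06,"ty":-0.04,"tz":2.8,"ax":0,"ay":0,"az":0,"jaw":0},{"tx":0,"ty":0,"tz":0.5,"ax":0,"ay":0,"az":0,"jaw":0},{"tx":0,"ty":0,"tz":0.5,"ax":0,"ay":0,"az":0,"jaw":0},{"tx":0,"ty":0,"tz":1,"ax":0,"ay":0,"az":0,"jaw":0},{"tx":0,"ty":0,"tz":1,"ax":0,"ay":0,"az":0,"jaw":0},{"tx":0,"ty":0,"tz":0.7,"ax":0,"ay":0,"az":0,"jaw":0},{"tx":0,"ty":0,"tz":0.5,"ax":0,"ay":0,"az":0,"jaw":0},{"tx":0,"ty":0,"tz":0.5,"ax":0,"ay":0,"az":0,"jaw":0},{"tx":0,"ty":0,"tz":0,"ax":0,"ay":0,"az":0,"jaw":0}]'
```

```text
t: 16.4
ee_pos: [565.6, -359.0, 122.8]
orientation: [-2.395, 2.031, -0.008]
ft_force: [-2.3, 3.0, 18.9]
width: 21.7
```

Well 3 also stops 18 mm high, so both spacers are located (wells 3 and 5). Moving on to well 0.

```bash
python3 -m inch '[{"tx":0,"ty":0,"tz":-2,"ax":0,"ay":0,"az":0,"jaw":0},{"tx":0,"ty":0,"tz":-4,"ax":0,"ay":0,"az":0,"jaw":0},{"tx":0,"ty":0,"tz":-0.5,"ax":0,"ay":0,"az":0,"jaw":0},{"tx":0,"ty":0,"tz":0,"ax":0,"ay":0,"az":0,"jaw":0},{"tx":0,"ty":2.7,"tz":0,"ax":0,"ay":0,"az":0,"jaw":0},{"tx":0,"ty":2.7,"tz":0,"ax":0,"ay":0,"az":0,"jaw":0},{"tx":0,"ty":0,"tz":0,"ax":0,"ay":0,"az":0,"jaw":0},{"tx":0,"ty":0,"tz":0,"ax":0,"ay":0,"az":0,"jaw":0},{"tx":0,"ty":0,"tz":0,"ax":0,"ay":0,"az":0,"jaw":0},{"tx":0,"ty":0,"tz":0,"ax":0,"ay":0,"az":0,"jaw":0}]'; python3 -c "
from h import *
plan(list(u2w(-27,-56))+[165])"
```

```text
t: 17.65
ee_pos: [510.8, -366.9, 184.0]
orientation: [-2.397, 2.031, -0.0]
ft_force: [-0.5, -0.8, -1.3]
width: 21.7
t 17.65 pos [ 510.8 -366.9  184. ] yaw -80.5 tilt z [ 0.  0. -1.] F [-0.5 -0.8 -1.3] w 21.7
tool cm [ 0.04 -0.01  1.9 ]
```

Bottom expected at TCP 104, which is 8.0 cm below.

```bash
python3 -m inch '[{"tx":0.04,"ty":0,"tz":1.7,"ax":0,"ay":0,"az":0,"jaw":0},{"tx":0,"ty":0,"tz":0.5,"ax":0,"ay":0,"az":0,"jaw":0},{"tx":0,"ty":0,"tz":0.5,"ax":0,"ay":0,"az":0,"jaw":0},{"tx":0,"ty":0,"tz":1,"ax":0,"ay":0,"az":0,"jaw":0},{"tx":0,"ty":0,"tz":1,"ax":0,"ay":0,"az":0,"jaw":0},{"tx":0,"ty":0,"tz":0.7,"ax":0,"ay":0,"az":0,"jaw":0},{"tx":0,"ty":0,"tz":0.7,"ax":0,"ay":0,"az":0,"jaw":0},{"tx":0,"ty":0,"tz":0.7,"ax":0,"ay":0,"az":0,"jaw":0},{"tx":0,"ty":0,"tz":0.7,"ax":0,"ay":0,"az":0,"jaw":0},{"tx":0,"ty":0,"tz":0.5,"ax":0,"ay":0,"az":0,"jaw":0},{"tx":0,"ty":0,"tz":0,"ax":0,"ay":0,"az":0,"jaw":0}]'
```

```text
t: 19.02
ee_pos: [510.7, -367.6, 105.0]
orientation: [-2.396, 2.031, -0.001]
ft_force: [-0.5, 1.8, 7.4]
width: 21.4
```

```bash
python3 -m inch '[{"tx":0,"ty":0,"tz":0.15,"ax":0,"ay":0,"az":0,"jaw":0},{"tx":0,"ty":0,"tz":0,"ax":0,"ay":0,"az":0,"jaw":0}]'; python3 -m inch '[{"tx":0,"ty":0,"tz":0,"ax":0,"ay":0,"az":0,"jaw":0.5},{"tx":0,"ty":0,"tz":0,"ax":0,"ay":0,"az":0,"jaw":0.5},{"tx":0,"ty":0,"tz":0,"ax":0,"ay":0,"az":0,"jaw":0.5},{"tx":0,"ty":0,"tz":-3,"ax":0,"ay":0,"az":0,"jaw":0.5},{"tx":0,"ty":0,"tz":-5,"ax":0,"ay":0,"az":0,"jaw":0.5},{"tx":0,"ty":0,"tz":-4,"ax":0,"ay":0,"az":0,"jaw":0.5},{"tx":0,"ty":0,"tz":0,"ax":0,"ay":0,"az":0,"jaw":0.5},{"tx":0,"ty":0,"tz":0,"ax":0,"ay":0,"az":0,"jaw":0.5}]'; python3 -c "
from h import *
plan([483.8,17.3,200])"
```

```text
t: 19.27
ee_pos: [511.2, -367.8, 105.0]
orientation: [-2.396, 2.031, -0.003]
ft_force: [-2.0, 3.3, 15.1]
width: 21.4
t: 20.27
ee_pos: [509.8, -367.1, 221.8]
orientation: [2.396, -2.031, -0.002]
ft_force: [0.0, -0.3, -0.8]
width: 44.0
t 20.27 pos [ 509.8 -367.1  221.8] yaw -80.6 tilt z [-0.001  0.001 -1.   ] F [ 0.  -0.3 -0.8] w 44.0
tool cm [-38.35  -3.73   2.21]
```

```bash
python3 -m inch '[{"tx":-5.5,"ty":-0.53,"tz":0,"ax":0,"ay":0,"az":0,"jaw":0.5},{"tx":-5.5,"ty":-0.53,"tz":0,"ax":0,"ay":0,"az":0,"jaw":0.5},{"tx":-5.5,"ty":-0.53,"tz":0,"ax":0,"ay":0,"az":0,"jaw":0.5},{"tx":-5.5,"ty":-0.53,"tz":0,"ax":0,"ay":0,"az":0,"jaw":0.5},{"tx":-5.5,"ty":-0.53,"tz":0,"ax":0,"ay":0,"az":0,"jaw":0.5},{"tx":-5.5,"ty":-0.53,"tz":0,"ax":0,"ay":0,"az":0,"jaw":0.5},{"tx":-5.35,"ty":-0.53,"tz":0,"ax":0,"ay":0,"az":0,"jaw":0.5},{"tx":0,"ty":0,"tz":0,"ax":0,"ay":0,"az":0,"jaw":0.5},{"tx":0,"ty":0,"tz":0,"ax":0,"ay":0,"az":0,"jaw":0.5},{"tx":0,"ty":0,"tz":0,"ax":0,"ay":0,"az":0,"jaw":0.5},{"tx":0,"ty":0,"tz":0,"ax":0,"ay":0,"az":0,"jaw":0.5}]'; python3 -c "
from h import *
plan([483.8,17.3,124])"
```

```text
t: 21.65
ee_pos: [484.1, 15.9, 222.4]
orientation: [2.394, -2.033, -0.001]
ft_force: [0.8, -0.8, 0.2]
width: 43.9
t 21.65 pos [484.1  15.9 222.4] yaw -80.7 tilt z [-0. -0. -1.] F [ 0.8 -0.8  0.2] w 43.9
tool cm [-0.15 -0.    9.84]
```

```bash
python3 -m inch '[{"tx":-0.1,"ty":0,"tz":3,"ax":0,"ay":0,"az":0,"jaw":0.5},{"tx":0,"ty":0,"tz":4,"ax":0,"ay":0,"az":0,"jaw":0.5},{"tx":0,"ty":0,"tz":2.85,"ax":0,"ay":0,"az":0,"jaw":0.5},{"tx":0,"ty":0,"tz":0,"ax":0,"ay":0,"az":0,"jaw":0.5},{"tx":0,"ty":0,"tz":0,"ax":0,"ay":0,"az":0,"jaw":0},{"tx":0,"ty":0,"tz":0,"ax":0,"ay":0,"az":0,"jaw":0},{"tx":0,"ty":0,"tz":0,"ax":0,"ay":0,"az":0,"jaw":0},{"tx":0,"ty":0,"tz":-4,"ax":0,"ay":0,"az":0,"jaw":0},{"tx":0,"ty":0,"tz":-5,"ax":0,"ay":0,"az":0,"jaw":0},{"tx":0,"ty":0,"tz":-4.5,"ax":0,"ay":0,"az":0,"jaw":0},{"tx":0,"ty":0,"tz":0,"ax":0,"ay":0,"az":0,"jaw":0},{"tx":0,"ty":0,"tz":0,"ax":0,"ay":0,"az":0,"jaw":0}]'; python3 -c "
from h import *
plan(list(u2w(-27,56))+[195])"
```

```text
t: 23.15
ee_pos: [483.2, 17.9, 258.6]
orientation: [2.396, -2.031, -0.001]
ft_force: [0.9, 0.2, -2.0]
width: 21.4
t 23.15 pos [483.2  17.9 258.6] yaw -80.6 tilt z [-0.001 -0.    -1.   ] F [ 0.9  0.2 -2. ] w 21.4
tool cm [27.25  3.55  6.36]
```

```bash
python3 -m inch '[{"tx":5.45,"ty":0.71,"tz":0,"ax":0,"ay":0,"az":0,"jaw":0},{"tx":5.45,"ty":0.71,"tz":0,"ax":0,"ay":0,"az":0,"jaw":0},{"tx":5.45,"ty":0.71,"tz":0,"ax":0,"ay":0,"az":0,"jaw":0},{"tx":5.45,"ty":0.71,"tz":0,"ax":0,"ay":0,"az":0,"jaw":0},{"tx":5.45,"ty":0.71,"tz":0,"ax":0,"ay":0,"az":0,"jaw":0},{"tx":0,"ty":0,"tz":4,"ax":0,"ay":0,"az":0,"jaw":0},{"tx":0,"ty":0,"tz":2.3,"ax":0,"ay":0,"az":0,"jaw":0},{"tx":0,"ty":0,"tz":0,"ax":0,"ay":0,"az":0,"jaw":0},{"tx":0,"ty":0,"tz":0,"ax":0,"ay":0,"az":0,"jaw":0},{"tx":0,"ty":0,"tz":0,"ax":0,"ay":0,"az":0,"jaw":0}]'; python3 -c "
from h import *
plan(list(u2w(-27,56))+[105])"
```

```text
t: 24.4
ee_pos: [494.1, -256.8, 197.0]
orientation: [-2.397, 2.031, -0.002]
ft_force: [-0.0, -0.2, -0.4]
width: 21.2
t 24.4 pos [ 494.1 -256.8  197. ] yaw -80.6 tilt z [ 0.001 -0.001 -1.   ] F [-0.  -0.2 -0.4] w 21.2
tool cm [-0.04  0.14  9.2 ]
```

```bash
python3 -m inch '[{"tx":-0.04,"ty":0.12,"tz":2.8,"ax":0,"ay":0,"az":0,"jaw":0},{"tx":0,"ty":0,"tz":0.5,"ax":0,"ay":0,"az":0,"jaw":0},{"tx":0,"ty":0,"tz":0.5,"ax":0,"ay":0,"az":0,"jaw":0},{"tx":0,"ty":0,"tz":1,"ax":0,"ay":0,"az":0,"jaw":0},{"tx":0,"ty":0,"tz":1,"ax":0,"ay":0,"az":0,"jaw":0},{"tx":0,"ty":0,"tz":0.7,"ax":0,"ay":0,"az":0,"jaw":0},{"tx":0,"ty":0,"tz":0.7,"ax":0,"ay":0,"az":0,"jaw":0},{"tx":0,"ty":0,"tz":0.7,"ax":0,"ay":0,"az":0,"jaw":0},{"tx":0,"ty":0,"tz":0.7,"ax":0,"ay":0,"az":0,"jaw":0},{"tx":0,"ty":0,"tz":0.6,"ax":0,"ay":0,"az":0,"jaw":0},{"tx":0,"ty":0,"tz":0.1,"ax":0,"ay":0,"az":0,"jaw":0},{"tx":0,"ty":0,"tz":0,"ax":0,"ay":0,"az":0,"jaw":0}]'
```

```text
t: 25.9
ee_pos: [493.3, -256.7, 104.9]
orientation: [-2.396, 2.031, -0.003]
ft_force: [-2.1, 3.2, 15.1]
width: 21.5
```

```bash
python3 -m inch '[{"tx":0,"ty":0,"tz":0,"ax":0,"ay":0,"az":0,"jaw":0.5},{"tx":0,"ty":0,"tz":0,"ax":0,"ay":0,"az":0,"jaw":0.5},{"tx":0,"ty":0,"tz":0,"ax":0,"ay":0,"az":0,"jaw":0.5},{"tx":0,"ty":0,"tz":-3,"ax":0,"ay":0,"az":0,"jaw":0.5},{"tx":0,"ty":0,"tz":-6,"ax":0,"ay":0,"az":0,"jaw":0.5},{"tx":0,"ty":0,"tz":-6,"ax":0,"ay":0,"az":0,"jaw":0.5},{"tx":0,"ty":0,"tz":-3.5,"ax":0,"ay":0,"az":0,"jaw":0.5},{"tx":-6,"ty":-0.9,"tz":0,"ax":0,"ay":0,"az":0,"jaw":0.5},{"tx":-6,"ty":-0.9,"tz":0,"ax":0,"ay":0,"az":0,"jaw":0.5},{"tx":-6,"ty":-0.9,"tz":0,"ax":0,"ay":0,"az":0,"jaw":0.5},{"tx":-6,"ty":-0.9,"tz":0,"ax":0,"ay":0,"az":0,"jaw":0.5}]'; python3 -m inch '[{"tx":-6,"ty":-1,"tz":0,"ax":0,"ay":0,"az":0,"jaw":0.5},{"tx":-6,"ty":-1,"tz":0,"ax":0,"ay":0,"az":0,"jaw":0.5},{"tx":-6,"ty":-1,"tz":0,"ax":0,"ay":0,"az":0,"jaw":0.5},{"tx":-6,"ty":-1,"tz":0,"ax":0,"ay":0,"az":0,"jaw":0.5},{"tx":0,"ty":0,"tz":0,"ax":0,"ay":0,"az":-9.8,"jaw":0.7},{"tx":0,"ty":0,"tz":0,"ax":0,"ay":0,"az":-9.8,"jaw":0.7},{"tx":0,"ty":0,"tz":0,"ax":0,"ay":0,"az":-9.8,"jaw":0.7},{"tx":0,"ty":0,"tz":0,"ax":0,"ay":0,"az":-9.8,"jaw":0.7},{"tx":0,"ty":0,"tz":0,"ax":0,"ay":0,"az":-9.8,"jaw":0.7},{"tx":0,"ty":0,"tz":0,"ax":0,"ay":0,"az":-9.8,"jaw":0.7},{"tx":0,"ty":0,"tz":0,"ax":0,"ay":0,"az":-9.8,"jaw":0.7},{"tx":0,"ty":0,"tz":0,"ax":0,"ay":0,"az":-9.8,"jaw":0.7}]';python3 -m inch '[{"tx":0,"ty":0,"tz":0,"ax":0,"ay":0,"az":0,"jaw":0.7},{"tx":0,"ty":0,"tz":0,"ax":0,"ay":0,"az":0,"jaw":0.7},{"tx":0,"ty":0,"tz":0,"ax":0,"ay":0,"az":0,"jaw":0.7}]'
cat > cov.py <<'E'
from h import *
plan([507,281,150])
a=viewer.get_image('top');s=viewer.get_image('scene');c=cam('wrist');w,dw=viewer.get_image('wrist')
np.savez('c.npz',top=a[0],td=a[1],sc=s[0],sd=s[1],w=w,dw=dw)
P=cloud('top',a[1])
m=(np.abs(P[...,2]-26)<6)&(np.abs(P[...,0]-510)<170)&(np.abs(P[...,1]-280)<190);m=cv2.morphologyEx(m.astype(np.uint8),cv2.MORPH_OPEN,np.ones((5,5)))
n,l,st,_=cv2.connectedComponentsWithStats(m);i=1+np.argmax(st[1:,4])
print('top cover',cv2.minAreaRect(P[l==i][:,:2].astype(np.float32)))
for nm,Q in(('top',P),('wrist',cloud('wrist',dw,c))):
    m=(Q[...,2]>50)&(Q[...,2]<62)&(np.abs(Q[...,0]-510)<90)&(np.abs(Q[...,1]-280)<90)
    m=cv2.morphologyEx(m.astype(np.uint8),cv2.MORPH_OPEN,np.ones((3,3)))>0
    if m.sum()>10: print(nm,'rib',cv2.minAreaRect(Q[m][:,:2].astype(np.float32)),Q[m][:,2].mean())
Q=cloud('wrist',dw,c);m=(np.abs(Q[...,2]-26)<4)&(np.abs(Q[...,0]-510)<170)&(np.abs(Q[...,1]-280)<190)
m=cv2.morphologyEx(m.astype(np.uint8),cv2.MORPH_OPEN,np.ones((3,3)))>0
if m.sum()>100: print('wrist cover',cv2.minAreaRect(Q[m][:,:2].astype(np.float32)))
save('cw',w,1.0);save('cs',s[0],2.5,(300,180,520,320))
im=np.vstack([cv2.resize(w,(560,420))[:, :],cv2.resize(s[0][190:310,330:510],(560,373))])[:,:];cv2.imwrite('pics/cc.png',cv2.resize(im,None,fx=.75,fy=.75)[...,::-1])
E
python3 cov.py
```

```text
t: 27.28
ee_pos: [488.1, -12.1, 288.2]
orientation: [-2.396, 2.032, -0.0]
ft_force: [0.1, 0.0, -0.3]
width: 43.9
t: 28.78
ee_pos: [488.5, 229.4, 287.9]
orientation: [3.141, -0.051, -0.001]
ft_force: [-0.3, 0.3, -0.2]
width: 61.6
t: 29.15
ee_pos: [488.6, 229.4, 288.1]
orientation: [3.141, -0.063, -0.0]
ft_force: [-0.7, -0.6, -0.5]
width: 61.5
t 29.15 pos [488.6 229.4 288.1] yaw -2.3 tilt z [-0. -0. -1.] F [-0.7 -0.6 -0.5] w 61.5
tool cm [ 1.63 -5.23 13.81]
top cover ((531.5155029296875, 252.7833251953125), (176.97857666015625, 123.21028900146484), 2.990607500076294)
wrist rib ((526.254150390625, 326.67578125), (14.248496055603027, 69.49691772460938), 4.082639217376709) 55.97183668210541
wrist cover ((518.58154296875, 255.22576904296875), (305.4333801269531, 209.53762817382812), 88.12472534179688)
```

View pics/cc.png

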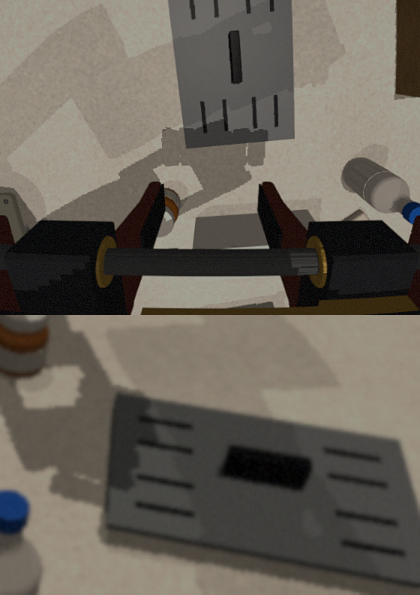

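The cover was knocked: its rib is now near (526,327) at +4° yaw. I still need to know which side is the open rear.

```bash
python3 - <<'E'
from h import *
z=np.load('c.npz'); 
S=cloud('scene',z['sd']);a=np.radians(4.08);c0=np.array([526.3,326.7])
r=S[...,:2]-c0;u=r@[np.cos(a),np.sin(a)];v=r@[-np.sin(a),np.cos(a)]
for lo,hi in((-110,-60),(-25,25),(60,110)):
    m=(v>lo)&(v<hi)&(u>20)&(u<150)
    # side face points
    for zl in range(-4,32,4):
        k=m&(S[...,2]>zl)&(S[...,2]<=zl+4); print((lo,hi),zl,k.sum(),(u[k].min().round(),u[k].max().round(),np.percentile(u[k],[10,90]).round()) if k.any() else '')
m=(np.abs(v)<160)&(np.abs(u)<120)&(S[...,2]>22)&(S[...,2]<32)
print(u[m].min(),u[m].max(),v[m].min(),v[m].max())
save('cs2',z['sc'],8,(355,225,450,300))
E
```

```text
(-110, -60) -4 349 (np.float64(69.0), np.float64(150.0), array([ 81., 143.]))
(-110, -60) 0 490 (np.float64(70.0), np.float64(150.0), array([ 78., 142.]))
(-110, -60) 4 0 
(-110, -60) 8 0 
(-110, -60) 12 0 
(-110, -60) 16 3 (np.float64(86.0), np.float64(87.0), array([86., 87.]))
(-110, -60) 20 31 (np.float64(70.0), np.float64(90.0), array([86., 90.]))
(-110, -60) 24 582 (np.float64(21.0), np.float64(90.0), array([29., 84.]))
(-110, -60) 28 52 (np.float64(22.0), np.float64(89.0), array([25., 73.]))
(-25, 25) -4 151 (np.float64(70.0), np.float64(149.0), array([ 73., 142.]))
(-25, 25) 0 712 (np.float64(71.0), np.float64(150.0), array([ 83., 143.]))
(-25, 25) 4 2 (np.float64(93.0), np.float64(109.0), array([ 95., 107.]))
(-25, 25) 8 0 
(-25, 25) 12 0 
(-25, 25) 16 2 (np.float64(88.0), np.float64(90.0), array([88., 89.]))
(-25, 25) 20 43 (np.float64(36.0), np.float64(91.0), array([46., 90.]))
(-25, 25) 24 643 (np.float64(20.0), np.float64(91.0), array([29., 85.]))
(-25, 25) 28 23 (np.float64(21.0), np.float64(89.0), array([24., 88.]))
(60, 110) -4 260 (np.float64(72.0), np.float64(150.0), array([ 84., 145.]))
(60, 110) 0 641 (np.float64(71.0), np.float64(150.0), array([ 80., 141.]))
(60, 110) 4 1 (np.float64(106.0), np.float64(106.0), array([106., 106.]))
(60, 110) 8 0 
(60, 110) 12 0 
(60, 110) 16 1 (np.float64(89.0), np.float64(89.0), array([89., 89.]))
(60, 110) 20 34 (np.float64(32.0), np.float64(91.0), array([89., 91.]))
(60, 110) 24 559 (np.float64(20.0), np.float64(92.0), array([29., 87.]))
(60, 110) 28 166 (np.float64(21.0), np.float64(93.0), array([29., 83.]))
-90.47146203974208 92.97039777162178 -133.88867668227095 134.20323357484236
```

View pics/cs2.png

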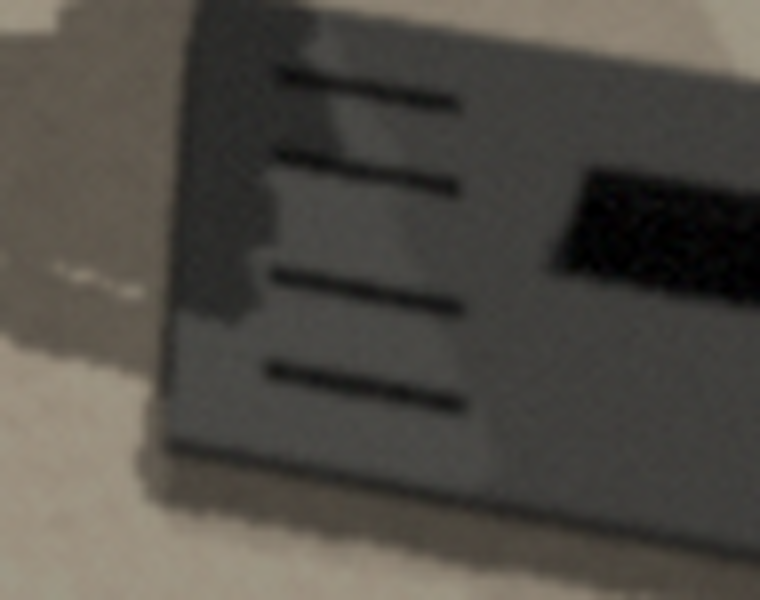

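The rear edge faces world +x: bench is visible under the plate there, at the bottom edge of the crop from (170,440) to (750,550), so no turn-around is needed.

```bash
python3 -m inch '[{"tx":0,"ty":0,"tz":0,"ax":0,"ay":0,"az":-6.4,"jaw":0.7},{"tx":2.8,"ty":-4.9,"tz":0,"ax":0,"ay":0,"az":0,"jaw":0.7},{"tx":1.7,"ty":-4.5,"tz":3,"ax":0,"ay":0,"az":0,"jaw":0.7},{"tx":0,"ty":0,"tz":5,"ax":0,"ay":0,"az":0,"jaw":0.7},{"tx":0,"ty":0,"tz":4,"ax":0,"ay":0,"az":0,"jaw":0.7},{"tx":0,"ty":0,"tz":0,"ax":0,"ay":0,"az":0,"jaw":0.7},{"tx":0,"ty":0,"tz":0,"ax":0,"ay":0,"az":0,"jaw":0.7},{"tx":0,"ty":0,"tz":0,"ax":0,"ay":0,"az":0,"jaw":0.7}]'
python3 - <<'E'
from h import *
c=cam('wrist');w,d=viewer.get_image('wrist');Q=cloud('wrist',d,c)
m=(Q[...,2]>50)&(Q[...,2]<62)&(np.abs(Q[...,0]-526)<50)&(np.abs(Q[...,1]-320)<70)
m=cv2.morphologyEx(m.astype(np.uint8),cv2.MORPH_OPEN,np.ones((3,3)))>0
print(m.sum(),cv2.minAreaRect(Q[m][:,:2].astype(np.float32)))
t,td=viewer.get_image('top');P=cloud('top',td);plan([526.3,326.7,29])
E
```

```text
t: 30.3
ee_pos: [527.9, 327.1, 170.5]
orientation: [-3.138, -0.115, -0.005]
ft_force: [0.6, -0.5, 0.3]
width: 61.4
1477 ((526.4962158203125, 327.1484680175781), (13.99891471862793, 69.6623764038086), 3.231924057006836)
t 30.4 pos [527.5 326.9 170. ] yaw 4.2 tilt z [ 0.003  0.002 -1.   ] F [ 0.1  0.  -0.9] w 61.6
tool cm [-0.16  0.03 14.1 ]
```

```bash
python3 -m inch '[{"tx":-0.1,"ty":0,"tz":5,"ax":0,"ay":0,"az":0.4,"jaw":0.5},{"tx":0,"ty":0,"tz":5,"ax":0,"ay":0,"az":0,"jaw":0.5},{"tx":0,"ty":0,"tz":2.8,"ax":0,"ay":0,"az":0,"jaw":0.5},{"tx":0,"ty":0,"tz":0.9,"ax":0,"ay":0,"az":0,"jaw":0.5},{"tx":0,"ty":0,"tz":0,"ax":0,"ay":0,"az":0,"jaw":0.5},{"tx":0,"ty":0,"tz":0,"ax":0,"ay":0,"az":0,"jaw":0.5}]'; python3 -m inch '[{"tx":0,"ty":0,"tz":0,"ax":0,"ay":0,"az":0,"jaw":0},{"tx":0,"ty":0,"tz":0,"ax":0,"ay":0,"az":0,"jaw":0},{"tx":0,"ty":0,"tz":0,"ax":0,"ay":0,"az":0,"jaw":0},{"tx":0,"ty":0,"tz":0,"ax":0,"ay":0,"az":0,"jaw":0},{"tx":0,"ty":0,"tz":0,"ax":0,"ay":0,"az":0,"jaw":0}]'
```

```text
t: 31.15
ee_pos: [526.7, 327.1, 32.8]
orientation: [-3.139, -0.105, -0.004]
ft_force: [-0.6, -0.2, -0.7]
width: 43.9
t: 31.78
ee_pos: [526.0, 326.6, 31.5]
orientation: [-3.139, -0.104, -0.001]
ft_force: [0.6, -0.7, 2.7]
width: 14.1
```

```bash
python3 -m inch '[{"tx":0,"ty":0,"tz":-2,"ax":0,"ay":0,"az":0,"jaw":0},{"tx":0,"ty":0,"tz":-4,"ax":0,"ay":0,"az":0,"jaw":0},{"tx":0,"ty":0,"tz":-5,"ax":0,"ay":0,"az":0,"jaw":0},{"tx":0,"ty":0,"tz":-5,"ax":0,"ay":0,"az":0,"jaw":0},{"tx":0,"ty":0,"tz":-5,"ax":0,"ay":0,"az":0,"jaw":0},{"tx":0,"ty":0,"tz":-4,"ax":0,"ay":0,"az":0,"jaw":0},{"tx":0,"ty":0,"tz":-1,"ax":0,"ay":0,"az":-5.6,"jaw":0},{"tx":0,"ty":0,"tz":0,"ax":0,"ay":0,"az":0,"jaw":0},{"tx":0,"ty":0,"tz":0,"ax":0,"ay":0,"az":0,"jaw":0},{"tx":0,"ty":0,"tz":0,"ax":0,"ay":0,"az":0,"jaw":0}]'; python3 -c "
from h import *
plan(list(u2w(-35.5,0))+[271])"
```

```text
t: 33.02
ee_pos: [525.0, 326.1, 290.0]
orientation: [3.13, 0.257, -0.003]
ft_force: [-0.1, -0.0, -3.7]
width: 13.8
t 33.02 pos [525.  326.1 290. ] yaw 9.4 tilt z [-0.002 -0.001 -1.   ] F [-0.1 -0.  -3.7] w 13.8
tool cm [-13.51  62.58   1.98]
```

```bash
python3 -m inch '[{"tx":-1.1,"ty":3,"tz":0,"ax":0,"ay":0,"az":0,"jaw":0},{"tx":-1.1,"ty":5,"tz":0,"ax":0,"ay":0,"az":0,"jaw":0},{"tx":-1.1,"ty":5.6,"tz":0,"ax":0,"ay":0,"az":0,"jaw":0},{"tx":-1.1,"ty":5.6,"tz":0,"ax":0,"ay":0,"az":0,"jaw":0},{"tx":-1.1,"ty":5.6,"tz":0,"ax":0,"ay":0,"az":0,"jaw":0},{"tx":-1.1,"ty":5.6,"tz":0,"ax":0,"ay":0,"az":0,"jaw":0},{"tx":-1.1,"ty":5.6,"tz":0,"ax":0,"ay":0,"az":0,"jaw":0},{"tx":-1.1,"ty":5.6,"tz":0,"ax":0,"ay":0,"az":0,"jaw":0},{"tx":-1.1,"ty":5.6,"tz":0,"ax":0,"ay":0,"az":0,"jaw":0},{"tx":-1.2,"ty":5.6,"tz":0,"ax":0,"ay":0,"az":0,"jaw":0},{"tx":-1.2,"ty":5,"tz":0,"ax":0,"ay":0,"az":0,"jaw":0},{"tx":-1.2,"ty":4.8,"tz":0,"ax":0,"ay":0,"az":0,"jaw":0}]';python3 -m inch '[{"tx":0,"ty":0,"tz":0,"ax":0,"ay":-6.3,"az":0,"jaw":0},{"tx":0,"ty":0,"tz":0,"ax":0,"ay":-6.3,"az":0,"jaw":0},{"tx":0,"ty":0,"tz":0,"ax":0,"ay":0,"az":0,"jaw":0},{"tx":0,"ty":0,"tz":0,"ax":0,"ay":0,"az":0,"jaw":0},{"tx":0,"ty":0,"tz":0,"ax":0,"ay":0,"az":0,"jaw":0},{"tx":0,"ty":0,"tz":0,"ax":0,"ay":0,"az":0,"jaw":0}]'
cat > edge.py <<'E'
from h import *
import sys
o=get_obs();R=Ro.from_rotvec(o['orientation']).as_matrix()
Ru=Ro.from_euler('z',UY).as_matrix();Ut=np.r_[U,0]
# cover axes from tool: X=tool x, Y=-tool y, Z=-tool z ; TCP at cover (-5.5,0,31.5)
C=R*np.array([1,-1,-1]); O=o['ee_pos']-C@[-5.5,0,31.5]
f=lambda p:(Ru.T@(O+C@np.array(p,float)-Ut)).round(1)
eu=Ro.from_matrix(Ru.T@C).as_euler('ZYX')
print('t',round(o['t'],2),'E',f([83,0,20]),'Etop',f([83,0,26]),'O',f([0,0,0]),'frontskirt',f([-89,0,0]),'yaw,pitch,roll',eu.round(3),'F',(Ru.T@o['ft_force']).round(1),'w',round(float(o['width']),1))
if len(sys.argv)>1:
    e=np.array(eval(sys.argv[1]),float) # desired E in unit
    d=Ut+Ru@e-(O+C@[83,0,20]); print('tool cm',(R.T@d/10).round(2))
E
python3 edge.py "[58,0,151]"
```

```text
t: 34.52
ee_pos: [494.3, -314.9, 290.4]
orientation: [-3.13, -0.256, 0.001]
ft_force: [0.7, -0.1, -3.8]
width: 14.1
t: 35.28
ee_pos: [494.6, -313.3, 291.6]
orientation: [3.094, 0.254, -0.34]
ft_force: [-0.5, -0.4, -4.0]
width: 13.7
t 35.27 E [ 4.950e+01 -1.000e-01  2.611e+02] Etop [ 5.08e+01 -1.00e-01  2.67e+02] O [-3.590e+01 -1.000e-01  2.596e+02] frontskirt [-1.227e+02 -2.000e-01  2.790e+02] yaw,pitch,roll [ 0.001  0.219 -0.   ] F [-0.6 -0.3 -4. ] w 13.7
tool cm [ 3.220e+00 -1.000e-02  1.056e+01]
```

```bash
python3 -m inch '[{"tx":0.8,"ty":0,"tz":2.4,"ax":0,"ay":0,"az":0,"jaw":0},{"tx":0.8,"ty":0,"tz":2.4,"ax":0,"ay":0,"az":0,"jaw":0},{"tx":0.7,"ty":0,"tz":2.4,"ax":0,"ay":0,"az":0,"jaw":0},{"tx":0.7,"ty":0,"tz":2.45,"ax":0,"ay":0,"az":0,"jaw":0},{"tx":0,"ty":0,"tz":0,"ax":0,"ay":0,"az":0,"jaw":0},{"tx":0,"ty":0,"tz":0,"ax":0,"ay":0,"az":0,"jaw":0},{"tx":0,"ty":0,"tz":0,"ax":0,"ay":0,"az":0,"jaw":0},{"tx":0,"ty":0,"tz":0,"ax":0,"ay":0,"az":0,"jaw":0}]'; python3 edge.py "[58,0,150.5]"
python3 - <<'E'
from h import *
c=cam('wrist');w,d=viewer.get_image('wrist');s,sd=viewer.get_image('scene')
a=cv2.resize(w,(560,420));b=cv2.resize(s[110:260,80:260],(504,420))
np.savez('e.npz',w=w,d=d,s=s,sd=sd)
im=np.hstack([a,b]);cv2.imwrite('pics/e1.png',cv2.resize(im,None,fx=.75,fy=.75)[...,::-1])
S=cloud('scene',sd);Ru=Ro.from_euler('z',UY).as_matrix();V=(S-np.r_[U,0])@Ru
# lips tops and cover rear edge in unit frame
for nm,m in(('lip-',(abs(V[...,1]+115)<12)&(V[...,0]>62)&(V[...,0]<98)&(V[...,2]>150)&(V[...,2]<180)),('lip+',(abs(V[...,1]-115)<12)&(V[...,0]>62)&(V[...,0]<98)&(V[...,2]>150)&(V[...,2]<180)),('cov',(abs(V[...,1])<90)&(V[...,0]>20)&(V[...,0]<66)&(V[...,2]>150)&(V[...,2]<190))):
    q=V[m]; print(nm,len(q),np.percentile(q,[3,50,97],axis=0).round(1).tolist() if len(q) else '')
E
```

```text
t: 36.28
ee_pos: [503.5, -312.1, 191.4]
orientation: [3.094, 0.255, -0.339]
ft_force: [0.6, -0.2, -4.2]
width: 14.0
t 36.27 E [ 58.5  -0.4 161. ] Etop [ 59.8  -0.3 166.9] O [-26.9  -0.4 159.5] frontskirt [-113.8   -0.5  178.8] yaw,pitch,roll [ 0.001  0.219 -0.001] F [ 0.5 -0.3 -4.2] w 14.0
tool cm [ 0.18 -0.04  1.04]
lip- 131 [[68.5, -122.0, 150.4], [89.0, -112.1, 165.1], [93.5, -107.4, 170.5]]
lip+ 115 [[69.3, 108.0, 151.3], [89.7, 115.9, 166.9], [93.5, 121.6, 170.3]]
cov 1220 [[21.4, -84.2, 163.5], [43.0, 2.7, 171.7], [59.4, 85.5, 176.9]]
```

View pics/e1.png

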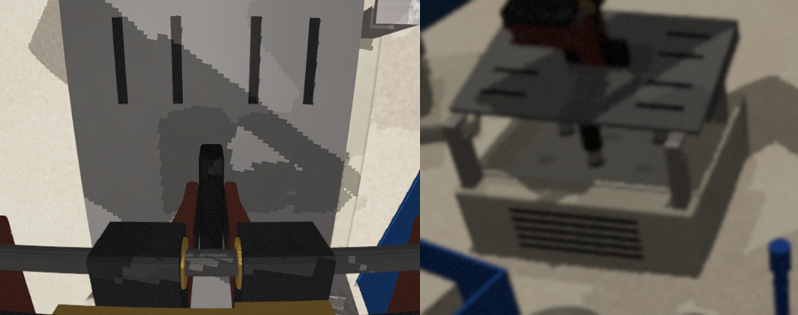

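The wrist and scene views show the cover tilted, with its rear edge just in front of both lips, which measure x 68–93 and y ±115 as specified. Lowering to slot height.

```bash
python3 -m inch '[{"tx":0.1,"ty":-0.04,"tz":0.5,"ax":0,"ay":0,"az":0,"jaw":0},{"tx":0.1,"ty":0,"tz":0.53,"ax":0,"ay":0,"az":0,"jaw":0},{"tx":0,"ty":0,"tz":0,"ax":0,"ay":0,"az":0,"jaw":0},{"tx":0,"ty":0,"tz":0,"ax":0,"ay":0,"az":0,"jaw":0},{"tx":0,"ty":0,"tz":0,"ax":0,"ay":0,"az":0,"jaw":0}]'; python3 edge.py "[82.5,0,150]"
```

```text
t: 37.0
ee_pos: [502.8, -311.6, 180.1]
orientation: [3.094, 0.255, -0.341]
ft_force: [0.2, 0.6, -4.9]
width: 13.7
t 37.0 E [ 57.8   0.3 149.5] Etop [ 59.2   0.3 155.4] O [-27.5   0.2 148.1] frontskirt [-114.4    0.2  167.5] yaw,pitch,roll [ 0.001  0.22  -0.   ] F [ 0.3  0.5 -4.9] w 13.7
tool cm [ 2.4   0.03 -0.58]
```

```bash
python3 -m inch '[{"tx":0.4,"ty":0.01,"tz":-0.1,"ax":0,"ay":0,"az":0,"jaw":0},{"tx":0.4,"ty":0.01,"tz":-0.1,"ax":0,"ay":0,"az":0,"jaw":0},{"tx":0.4,"ty":0.01,"tz":-0.1,"ax":0,"ay":0,"az":0,"jaw":0},{"tx":0,"ty":0,"tz":0,"ax":0,"ay":0,"az":0,"jaw":0},{"tx":0,"ty":0,"tz":0,"ax":0,"ay":0,"az":0,"jaw":0}]'; python3 edge.py "[82.5,0,150]"
```

```text
t: 37.62
ee_pos: [514.9, -309.7, 180.2]
orientation: [3.094, 0.255, -0.342]
ft_force: [-1.4, 0.6, -4.6]
width: 13.8
t 37.62 E [ 70.1   0.2 149.7] Etop [ 71.4   0.2 155.5] O [-1.530e+01  1.000e-01  1.483e+02] frontskirt [-102.1    0.   167.7] yaw,pitch,roll [0.001 0.22  0.   ] F [-1.3  0.8 -4.6] w 13.8
tool cm [ 1.2   0.02 -0.3 ]
```

```bash
python3 -m inch '[{"tx":0.4,"ty":0,"tz":-0.09,"ax":0,"ay":0,"az":0,"jaw":0},{"tx":0.4,"ty":0,"tz":-0.09,"ax":0,"ay":0,"az":0,"jaw":0},{"tx":0.4,"ty":0,"tz":-0.09,"ax":0,"ay":0,"az":0,"jaw":0},{"tx":0,"ty":0,"tz":0,"ax":0,"ay":0,"az":0,"jaw":0},{"tx":0,"ty":0,"tz":0,"ax":0,"ay":0,"az":0,"jaw":0}]'; python3 edge.py "[82.5,0,149]"
```

```text
t: 38.25
ee_pos: [527.0, -307.7, 180.2]
orientation: [3.094, 0.255, -0.342]
ft_force: [0.1, 1.0, -4.2]
width: 13.9
t 38.25 E [ 82.4   0.2 149.7] Etop [ 83.7   0.2 155.5] O [-3.000e+00  1.000e-01  1.483e+02] frontskirt [-89.9   0.  167.7] yaw,pitch,roll [0.001 0.22  0.   ] F [ 0.3  0.9 -4.2] w 13.9
tool cm [0.03 0.02 0.06]
```

No contact so far. Swinging down about the rear edge.

```bash
python3 -m inch '[{"tx":-0.025,"ty":0,"tz":0.25,"ax":0,"ay":1.575,"az":0,"jaw":0},{"tx":-0.025,"ty":0,"tz":0.25,"ax":0,"ay":1.575,"az":0,"jaw":0},{"tx":-0.025,"ty":0,"tz":0.25,"ax":0,"ay":1.575,"az":0,"jaw":0},{"tx":-0.025,"ty":0,"tz":0.25,"ax":0,"ay":1.575,"az":0,"jaw":0},{"tx":-0.025,"ty":0,"tz":0.245,"ax":0,"ay":1.575,"az":0,"jaw":0},{"tx":-0.025,"ty":0,"tz":0.245,"ax":0,"ay":1.575,"az":0,"jaw":0},{"tx":0,"ty":0,"tz":0,"ax":0,"ay":0,"az":0,"jaw":0},{"tx":0,"ty":0,"tz":0,"ax":0,"ay":0,"az":0,"jaw":0}]'; python3 edge.py "[82.7,0,149]"
```

```text
t: 39.25
ee_pos: [523.5, -308.5, 165.9]
orientation: [3.125, 0.258, -0.086]
ft_force: [-0.0, -0.1, -4.2]
width: 13.5
t 39.25 E [ 82.7   0.  149.6] Etop [ 83.    0.  155.6] O [-1.300e+00 -1.000e-01  1.341e+02] frontskirt [-9.02e+01 -1.00e-01  1.39e+02] yaw,pitch,roll [ 0.001  0.055 -0.   ] F [-0.  -0.1 -4.2] w 13.5
tool cm [0.01 0.   0.06]
```

```bash
python3 -m inch '[{"tx":-0.02,"ty":0,"tz":0.245,"ax":0,"ay":1.575,"az":0,"jaw":0},{"tx":-0.02,"ty":0,"tz":0.3,"ax":0,"ay":1.575,"az":0,"jaw":0},{"tx":0,"ty":0,"tz":0.06,"ax":0,"ay":0,"az":0,"jaw":0},{"tx":0,"ty":0,"tz":0,"ax":0,"ay":0,"az":0,"jaw":0},{"tx":0,"ty":0,"tz":0,"ax":0,"ay":0,"az":0,"jaw":0}]'; python3 edge.py "[83,0,148]"
```

```text
t: 39.88
ee_pos: [522.9, -308.6, 159.8]
orientation: [3.131, 0.258, 0.0]
ft_force: [0.3, -0.8, -4.5]
width: 14.2
t 39.88 E [ 82.8   0.  148.3] Etop [ 82.8   0.  154.3] O [ -0.2  -0.  128.3] frontskirt [-8.920e+01 -1.000e-01  1.283e+02] yaw,pitch,roll [ 0.001 -0.    -0.   ] F [ 0.2 -0.8 -4.5] w 14.2
tool cm [0.02 0.   0.03]
```

Lowering to contact before letting go.

```bash
python3 -m inch '[{"tx":0,"ty":0,"tz":0.08,"ax":0,"ay":0,"az":0,"jaw":0},{"tx":0,"ty":0,"tz":0.06,"ax":0,"ay":0,"az":0,"jaw":0},{"tx":0,"ty":0,"tz":0,"ax":0,"ay":0,"az":0,"jaw":0}]'; python3 edge.py "[83,0,148]"
```

```text
t: 40.25
ee_pos: [523.0, -308.6, 159.5]
orientation: [3.131, 0.258, 0.001]
ft_force: [-2.1, 1.3, 5.1]
width: 13.9
t 40.25 E [ 82.9   0.  148. ] Etop [ 82.9   0.  154. ] O [-0.00e+00 -1.00e-01  1.28e+02] frontskirt [-89.   -0.2 127.9] yaw,pitch,roll [ 0.001 -0.    -0.   ] F [-1.9  1.6  5.1] w 13.9
tool cm [0.01 0.   0.  ]
```

```bash
python3 -m inch '[{"tx":0,"ty":0,"tz":0,"ax":0,"ay":0,"az":0,"jaw":0.35},{"tx":0,"ty":0,"tz":0,"ax":0,"ay":0,"az":0,"jaw":0.35},{"tx":0,"ty":0,"tz":0,"ax":0,"ay":0,"az":0,"jaw":0.35},{"tx":0,"ty":0,"tz":-2,"ax":0,"ay":0,"az":0,"jaw":0.35},{"tx":0,"ty":0,"tz":-4,"ax":0,"ay":0,"az":0,"jaw":0.35},{"tx":0,"ty":0,"tz":-4,"ax":0,"ay":0,"az":0,"jaw":0.35},{"tx":-5,"ty":0,"tz":-2,"ax":0,"ay":0,"az":0,"jaw":0.2},{"tx":-6,"ty":0,"tz":0,"ax":0,"ay":0,"az":0,"jaw":0},{"tx":-0.6,"ty":0,"tz":0,"ax":0,"ay":0,"az":0,"jaw":0},{"tx":0,"ty":0,"tz":0,"ax":0,"ay":0,"az":0,"jaw":0},{"tx":0,"ty":0,"tz":0,"ax":0,"ay":0,"az":0,"jaw":0},{"tx":0,"ty":0,"tz":0,"ax":0,"ay":0,"az":0,"jaw":0}]'
cat > chk.py <<'E'
from h import *
import sys
plan(list(u2w(-122,0))+[112])
s,sd=viewer.get_image('scene');t,td=viewer.get_image('top')
Ru=Ro.from_euler('z',UY).as_matrix()
for n,d in(('top',td),('scene',sd)):
    V=(cloud(n,d)-np.r_[U,0])@Ru
    for a,b in((-80,-100),(-80,100),(60,-90),(60,90),(0,-90),(0,90)):
        m=(abs(V[...,0]-a)<10)&(abs(V[...,1]-b)<12)&(V[...,2]>100)&(V[...,2]<200); print(n,(a,b),np.median(V[m][:,2]).round(1) if m.sum()>3 else None,end=' ')
    m=(abs(V[...,2]-154)<4)&(abs(V[...,0])<110)&(abs(V[...,1])<150);m=cv2.morphologyEx(m.astype(np.uint8),cv2.MORPH_OPEN,np.ones((3,3)))>0
    print('\nrect',cv2.minAreaRect(V[m][:,:2].astype(np.float32)))
    m=(V[...,2]>106)&(V[...,2]<118)&(np.hypot(V[...,0]+122,V[...,1])<20)
    if m.sum()>5: print('btn',np.median(V[m],0).round(1))
a=cv2.resize(s[90:240,80:280],(560,420));b=cv2.resize(t[150:310,310:523],(560,420))
cv2.imwrite(f'pics/{sys.argv[1]}.png',cv2.resize(np.hstack([a,b]),None,fx=.71,fy=.71)[...,::-1])
E
python3 chk.py f1
```

```text
t: 41.75
ee_pos: [409.3, -327.3, 278.1]
orientation: [-3.131, -0.26, 0.0]
ft_force: [-0.1, -0.1, 0.2]
width: 0.5
t 41.75 pos [ 409.3 -327.3  278.1] yaw 9.5 tilt z [-0.  0. -1.] F [-0.1 -0.1  0.2] w 0.5
tool cm [-0.12 -0.   16.61]
top (-80, -100) None top (-80, 100) 154.4 top (60, -90) 154.6 top (60, 90) 154.5 top (0, -90) 154.2 top (0, 90) 154.6 
rect ((-5.340003967285156, -1.04937744140625), (176.72975158691406, 266.90081787109375), 0.0298725888133049)
btn [-120.3   -0.5  112. ]
scene (-80, -100) 155.7 scene (-80, 100) 155.1 scene (60, -90) 155.5 scene (60, 90) 155.4 scene (0, -90) 155.6 scene (0, 90) 155.3 
rect ((-3.2884140014648438, 0.663116455078125), (193.60238647460938, 266.95672607421875), 0.20516802370548248)
```

View pics/f1.png

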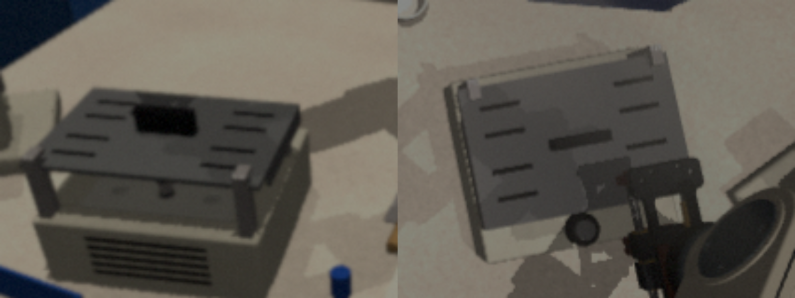

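The cover lies flat: plate top is about 154.5 mm all round, in the fitted pose, with both lips over its rear corners. Now pressing the button at (582,228).

```bash
python3 -m inch '[{"tx":-0.1,"ty":0,"tz":5,"ax":0,"ay":0,"az":0,"jaw":0},{"tx":0,"ty":0,"tz":5,"ax":0,"ay":0,"az":0,"jaw":0},{"tx":0,"ty":0,"tz":5,"ax":0,"ay":0,"az":0,"jaw":0},{"tx":0,"ty":0,"tz":1,"ax":0,"ay":0,"az":0,"jaw":0},{"tx":0,"ty":0,"tz":0,"ax":0,"ay":0,"az":0,"jaw":0},{"tx":0,"ty":0,"tz":0,"ax":0,"ay":0,"az":0,"jaw":0},{"tx":0,"ty":0,"tz":0.3,"ax":0,"ay":0,"az":0,"jaw":0},{"tx":0,"ty":0,"tz":0.3,"ax":0,"ay":0,"az":0,"jaw":0},{"tx":0,"ty":0,"tz":0.3,"ax":0,"ay":0,"az":0,"jaw":0},{"tx":0,"ty":0,"tz":0,"ax":0,"ay":0,"az":0,"jaw":0},{"tx":0,"ty":0,"tz":0,"ax":0,"ay":0,"az":0,"jaw":0}]'
```

```text
t: 43.22
ee_pos: [407.7, -327.9, 109.6]
orientation: [3.13, 0.258, 0.001]
ft_force: [1.3, -0.3, 2.5]
width: 0.4
```

```bash
python3 -m inch '[{"tx":0,"ty":0,"tz":0.25,"ax":0,"ay":0,"az":0,"jaw":0},{"tx":0,"ty":0,"tz":0.25,"ax":0,"ay":0,"az":0,"jaw":0},{"tx":0,"ty":0,"tz":0.1,"ax":0,"ay":0,"az":0,"jaw":0},{"tx":0,"ty":0,"tz":0,"ax":0,"ay":0,"az":0,"jaw":0},{"tx":0,"ty":0,"tz":0,"ax":0,"ay":0,"az":0,"jaw":0}]'
```

```text
t: 43.85
ee_pos: [407.8, -328.0, 105.8]
orientation: [3.13, 0.258, 0.002]
ft_force: [-4.8, 4.8, 30.3]
width: 0.6
```

Fully down: 6 mm of travel, hard stop at z = 105.8 with 30 N. Retracting and checking.

```bash
python3 -m inch '[{"tx":0,"ty":0,"tz":-3,"ax":0,"ay":0,"az":0,"jaw":0},{"tx":0,"ty":0,"tz":-5,"ax":0,"ay":0,"az":0,"jaw":0},{"tx":0,"ty":0,"tz":-5,"ax":0,"ay":0,"az":0,"jaw":0},{"tx":-5,"ty":0,"tz":-4,"ax":0,"ay":0,"az":0,"jaw":0},{"tx":0,"ty":0,"tz":0,"ax":0,"ay":0,"az":0,"jaw":0},{"tx":0,"ty":0,"tz":0,"ax":0,"ay":0,"az":0,"jaw":0},{"tx":0,"ty":0,"tz":0,"ax":0,"ay":0,"az":0,"jaw":0},{"tx":0,"ty":0,"tz":0,"ax":0,"ay":0,"az":0,"jaw":0}]'; sed -i 's/^a=cv2.resize.*/a=cv2.resize(s,(560,420));b=cv2.resize(s[125:235,90:237],(560,420))/' chk.py; python3 chk.py f2
```

```text
t: 44.85
ee_pos: [359.4, -335.1, 271.1]
orientation: [-3.129, -0.259, 0.002]
ft_force: [0.5, 0.5, 0.2]
width: 0.6
t 44.85 pos [ 359.4 -335.1  271.1] yaw 9.5 tilt z [-0.002  0.002 -1.   ] F [0.5 0.5 0.2] w 0.6
tool cm [ 4.95  0.08 15.91]
top (-80, -100) 154.6 top (-80, 100) 154.6 top (60, -90) 154.8 top (60, 90) 154.2 top (0, -90) 154.5 top (0, 90) 154.3 
rect ((-5.524391174316406, -0.9324798583984375), (266.69561767578125, 176.9339141845703), 89.95893859863281)
btn [-121.4   -0.6  111.8]
scene (-80, -100) 156.0 scene (-80, 100) 155.3 scene (60, -90) 155.9 scene (60, 90) 155.5 scene (0, -90) 155.5 scene (0, 90) 155.1 
rect ((-1.0101318359375, 0.5849761962890625), (267.2862548828125, 189.49554443359375), 89.73600769042969)
```

View pics/f2.png

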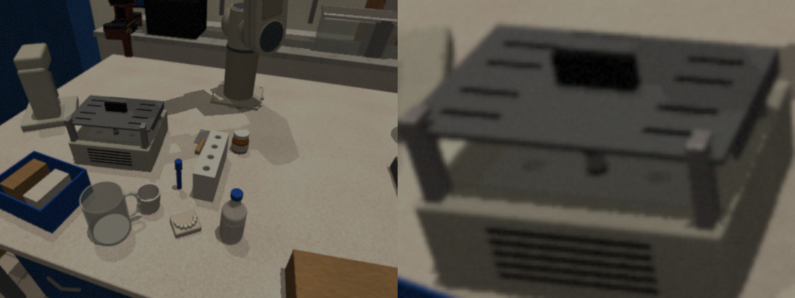

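The rack is empty, the bystanders are untouched, and the cover lies flat under both lips. The probe visible in the gap at (596,160) sits low in its well. Handing in.

```bash
python3 -c "
from workcell import ctrl
print(ctrl.close_job())"
```

```text
the job is handed in; nothing more can be done
None
```

The job is done and handed in at about 45 s on the robot's clock: probes loaded, cover fitted flat, start button pressed last.

- **Probes:** Three probes were in the rack, and all three are now in wells 4, 0 and 2. Wells 5 and 3 held the spacers: probes pushed in there stopped 18 mm high, so I moved them on. In the final wells the tool stopped at z = 104–105 mm with 11–15 N, which matches a fully seated probe. The blue look-alike was left alone.
- **Cover:** It had been knocked about 50 mm, so I measured it again before gripping it by the rib. It went in at 0.22 rad tilt under both lips without contact and swung down flat. The last check put the plate top at 154–155 mm all round in the top view (154 expected), within about 1 mm of the fitted position.
- **Start button:** It went down its full 6 mm to a hard stop at 30 N and sprang back to 112 mm.

**Checks that were weaker or disagreed:**
- I did not check the mark rings by eye once the cover was on; probe depth rests on the tool heights and forces.
- The scene camera read the plate about 1 mm higher than the top camera, which is within the 2 mm calibration tolerance.

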